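# Fetch the filler pot from behind the bottles

### The arm

A 7-joint arm with a two-finger parallel gripper is mounted at the origin on the work surface. World frame = base frame: x ahead of the robot, y to its left, z up, the work surface at z = 0. Lengths are in m, angles in rad, forces in N, time in s.
With the tool pointing down it reaches from about 0.4 to 0.875 m from the base axis. Payload 19.3 kg.
Tool frame: the origin (TCP) lies midway between the tips of the shut fingers; the grasp point (between the pads) lies bot.pinch_z behind it (bot.pinch_z is the distance from the TCP to the grasp point, in m); z points along the fingers, y is the line along which they close (so a half turn about z gives the same grasp; the last joint's range is limited). The gripper opens to 85 mm and grips with 20 to 120 N. Pads are 22 mm wide; open, the fingers measure 114 mm over their backs; the gripper's body (76 mm by 85 mm) begins 54 mm behind the grasp point. The pads swing forward as they close: fully open they stand 13 mm farther back than shut.
Start: joints at [1.039, 0.521, -0.036, 1.599, 0.021, 1.021, -0.113], TCP at [0.278, -0.56, 0.231] pointing down, gripper open.
Joint ranges: [-2.91, 2.91], [-0.3, 2.13], [-1.5, 1.42], [0.17, 2.43], [-1.26, 4.41], [0.16, 1.93], [-2.52, 2.52]. Speed limits (rad/s): [1.89, 1.89, 2.39, 2.39, 3.01, 3.01, 3.01].

### API

Orientations are given as [roll, pitch, yaw] about the fixed x, y, z axes, in that order (R = Rz(yaw) Ry(pitch) Rx(roll)).
In Python, from workcell import readout, grab_frame, camera_info, workorder, bot gives the robot as it stands. The module is installed in compiled form; this text tells all that it offers.
- The arm moves only by the tool drive_tool, never from a script. Its argument "targets" is a list of rows, each an object of numbers: "dx", "dy", "dz": the shift along the tool's x, y, z as a fraction of full scale; "yaw": the turn about the tool's z as a fraction of full scale; "fingers": the closure, from 0 (fully open) to 1 (shut). In form: [{"dx": .., "dy": .., "dz": .., "yaw": .., "fingers": ..}, ...]. A call has 1 to 20 rows; each row shifts and turns the commanded pose from where the row before left it, along the tool's axes as they then stand; what a row does not reach is not made up. Full scale, the value 1, is 0.1 m for a shift and 90 degrees for a turn. A row lasts 1/10 s, in which the tool goes at most 50 mm and 8.59 degrees, less where a joint would pass 70% of its speed; a pose out of reach is approached as far as the arm can. A call with a number of a shift or a turn outside -1 to 1 is refused whole. A call with a gripper value outside its range is refused whole. The fingers move at their own pace and stop on an object; "squeeze" is the grip in N (left out, the last holds). Time passes only in rows, so rows that do not move let the fingers close. It gives the time, the measured TCP pose, the force, the opening and the grip force at its end, in the units of the state.
- readout.observe(): the state, without advancing time (a new reading comes with each control period).
- grab_frame(name): name is "side" or "top" or "wrist"; returns the picture (480x640x3 uint8, blue, green, red); there is no depth.
- camera_info(name): a dict with "fx", "fy", "cx", "cy" (pixels), "T" (4x4, takes a point from camera to world coordinates); the wrist camera has in their place "hand_eye" (4x4, takes a point from camera to tool coordinates, whose origin is the TCP and whose axes are the flange's). Camera axes: x right, y up, looking along -z (the intrinsics and any distortion apply to the point x, -y, -z); pixel columns grow to the right and rows downward; lengths in m; the calibration is good to about 2 mm. A picture is of the moment at which its call begins: read the wrist's pose just before it. camera_info takes no time and is no camera call.
- workorder.job_done(): hands the job in; it is judged then, once.
The state is a dict: "clock": time; "qpos": joint angles; "qd": joint speeds; "joint_efforts": joint torques, N m; "position": TCP position; "tool_rot": TCP orientation; "force": force on the tool from outside, world axes, zero at the start; "moment": the same for the moment, N m; "grip_width": finger opening in m; "finger_force": force on a finger pad.
Only numpy, scipy, OpenCV 4.12 (cv2) and the standard library are available. Lean on these libraries where they do the work, as an engineer would, in place of code of your own. Each camera call takes 0.05 s, during which the arm holds its last target. There are 200 camera calls.

### The job

On the wooden stand the low filler pot is hemmed in by an amber bottle, a square bottle and a jar. Move these three upright into the steel tray, then, with all three in the tray, fetch the low pot and set it on the middle of the round cork mat, and last put each of the three back upright on the same spot of the stand where it stood at the start. Set things down rather than dropping them, tip none over, and leave the plate, the tape roll and the brush where they are.

Things in the scene. Friction and masses are not known exactly. Their poses are not given: they have to be found in the camera images.
- amber: Round amber glass bottle with white screw cap, loose, about 130 to 250 g, 125 mm tall: body 50 mm diameter up to 66 mm height, sloping shoulder to 84 mm, then a neck about 24 mm thick; cap 28 mm diameter from 101 to 125 mm height. Origin: centre of its underside, z up. Lift it by the cap.
- square: Square white plastic bottle with grey round cap, loose, about 110 to 220 g, 118 mm tall: body 48 x 48 mm up to 80 mm height, neck 28 mm diameter, cap 33 mm diameter from 92 to 118 mm height. Origin: centre of its underside, z up, x and y square to its sides. Lift it by the cap. Which way its sides face does not matter.
- jar: Wide round clear glass jar with paper label and flat aluminium lid, loose, about 170 to 330 g, 110 mm tall: body 60 mm diameter up to 82 mm height; lid (fixed on) 56 mm diameter from 88 to 110 mm height. Origin: centre of its underside, z up. Lift it by the lid.
- pot: Small low round white plastic filler pot with closed lid, loose, about 50 to 100 g, 36 mm tall, body 40 mm diameter, lid 42 mm diameter from 24 to 36 mm height. Origin: centre of its underside, z up. It stands at the stand's middle; its centre is 62 to 64 mm from those of the three taller vessels around it, too close for a gripper to come down to it before they are cleared.
- rack: Fixed light-wood bottle stand, 200 (x) by 220 mm (y), turned up to 0.35 rad. Origin: centre of underside, z up, x away from the robot. Flat top 12 mm above the origin; on its +x edge a rail 10 mm thick, 40 mm high. Flat round cork marks show the places: pot (20, 0) mm in the stand's frame; the tall vessels (20, 62), (20, -62), (-44, 0) mm, which one where varies.
- tray: Fixed empty steel side tray, open on top, 230 x 230 mm, walls 4 mm thick and 18 mm high, turned up to 0.35 rad. Origin: centre of its underside, z up, x and y along its sides; its inner floor is about 4 mm above the origin. The three vessels are parked here; keep each centre at least 30 mm from the walls.
- mat: Fixed round cork mat, 84 mm diameter, 4 mm thick, lying between the stand and the tray. Origin: centre of its underside, z up; its top is 4 mm above. Goal place of the pot.
- plate: White ceramic plate being restored, 140 mm diameter, 18 mm high, with small leaf marks, loose, beyond the work. Origin: centre of its underside. Leave alone.
- tape: Yellow tape roll lying flat, 80 mm outside diameter, 24 mm high, loose. Origin: centre of its underside. Leave alone.
- brush: Flat brush lying along its own y, dark handle, about 176 mm long (65 mm to -y, 111 mm to +y of the origin), 8 mm high, loose. Origin: underside of the middle of its handle. Leave alone.
Things that resemble listed ones, but are neither listed nor needed, are in the scene too. What is meant by the pot is not green, and is the larger of those in its own colour. Several things look just like the mat: the one meant starts farthest from the robot's base.

How it is judged:
By the outcome, as a careful person would: the job done as asked, in the order asked, and still so for the second after the job is handed in, with the robot touching nothing.
It also fails if it takes over 144 s, if anything falls off the work surface, if the arm or the gripper's body presses on something with over 40 N, if the wrist force passes 120 N, or if a joint passes its speed limit or range.

## Working session

There is one attempt and no reset: what is moved stays moved. The work goes in short steps, Python scripts to look and compute and a tool call to move; the robot and the scene stay as the last step left them, time stands still between calls to the robot, and variables do not carry over. Pictures are saved under pics/ and viewed, at most 14 in all, crops included, and the job is handed in when it is done.

Besides the shell and the picture viewer there is one more tool, called after "Call:" as name([rows], argument=value, ...), one row to a line, values as JSON. drive_tool: Moves the arm, as the interface text tells. Shift numbers are shares of 0.1 m and turn numbers shares of 90 degrees, none past 1 either way. Its arguments: {"type":"object","properties":{"targets":{"type":"array","items":{"type":"object","properties":{"dx":{"type":"number","minimum":-1,"maximum":1},"dy":{"type":"number","minimum":-1,"maximum":1},"dz":{"type":"number","minimum":-1,"maximum":1},"yaw":{"type":"number","minimum":-1,"maximum":1},"fingers":{"type":"number"}}}},"squeeze":{"type":"number"}},"required":["targets"]}

```bash
mkdir -p pics; python3 - <<'E'
from workcell import readout, grab_frame, camera_info, bot
import cv2,numpy as np
np.set_printoptions(precision=4,suppress=True)
print(readout.observe(), bot.pinch_z)
for n in("top","side"):
    cv2.imwrite(f"pics/{n}0.png",grab_frame(n)); print(n,camera_info(n))
print(camera_info("wrist"))
E
```

```text
{'clock': 0.0, 'qpos': array([ 1.0388,  0.522 , -0.0363,  1.6   ,  0.0212,  1.0211, -0.1128]), 'qd': array([-0.0001,  0.0001, -0.0001, -0.0009, -0.0012,  0.0006,  0.0015]), 'joint_efforts': array([  0.0004, -92.7109,   1.9802, -36.9931,   0.0179,   0.0081,
        -0.0001]), 'position': array([ 0.2783, -0.5593,  0.2307]), 'tool_rot': array([-3.1405,  0.0001,  0.4618]), 'force': array([-0.1581, -0.3009, -1.0919]), 'moment': array([ 0.0529, -0.0225,  0.0256]), 'finger_force': 0.0, 'grip_width': 0.08549777231660674} 0.0187
top {'fx': 554.2036815108421, 'fy': 554.2036815108421, 'cx': 314.6429028642246, 'cy': 236.83632873962517, 'T': array([[ 0.0123,  0.9906, -0.1361,  0.3308],
       [-0.9999,  0.0108, -0.0117, -0.0229],
       [-0.0101,  0.1362,  0.9906,  1.1757],
       [ 0.    ,  0.    ,  0.    ,  1.    ]])}
side {'fx': 486.16336630279557, 'fy': 486.16336630279557, 'cx': 327.1636371603377, 'cy': 244.12990155850133, 'T': array([[-0.8765,  0.2996, -0.3768,  0.0006],
       [-0.4811, -0.5163,  0.7085,  0.8837],
       [ 0.0177,  0.8023,  0.5967,  0.8401],
       [ 0.    ,  0.    ,  0.    ,  1.    ]])}
{'fx': 425.25584876072173, 'fy': 425.25584876072173, 'cx': 325.6299394984507, 'cy': 225.13266059106206, 'hand_eye': array([[ 0.0001,  0.9626,  0.2711,  0.0699],
       [ 1.    ,  0.0002, -0.0012, -0.001 ],
       [-0.0012,  0.2711, -0.9626, -0.1419],
       [ 0.    ,  0.    ,  0.    ,  1.    ]])}
```

View pics/top0.png

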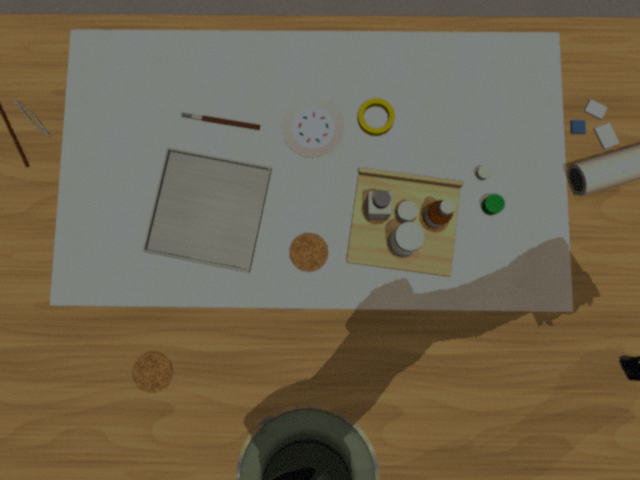

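View pics/side0.png

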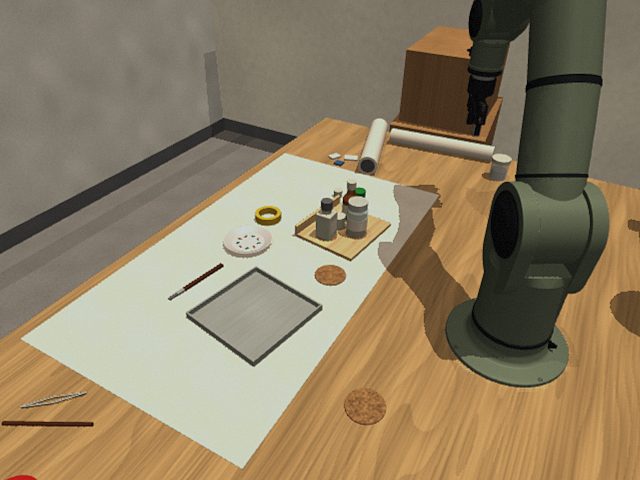

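Top view, things that could be mistaken. Pot: white low pot on the stand at (407,211), smaller white pot at (483,172), green pot at (493,204). Mat: cork at (309,252), cork at (152,372), and one more at the right edge of the side view (635,310). I'll crop the stand and compute positions.

```bash
cat > h.py <<'E'
import numpy as np,cv2
from workcell import camera_info,readout
from scipy.spatial.transform import Rotation as R
np.set_printoptions(precision=4,suppress=True)
def w(u,v,z,n="top",T=None):
    c=camera_info(n)
    if T is None: T=c["T"]
    d=T[:3,:3]@np.array([(u-c["cx"])/c["fx"],-(v-c["cy"])/c["fy"],-1]); o=T[:3,3]
    return o+d*(z-o[2])/d[2]
def px(p,n="top",T=None):
    c=camera_info(n)
    if T is None:T=c["T"]
    q=np.linalg.inv(T)@np.r_[p,1]
    return np.array([c["cx"]+c["fx"]*q[0]/-q[2],c["cy"]-c["fy"]*q[1]/-q[2]])
def wristT():
    s=readout.observe();T=np.eye(4);T[:3,:3]=R.from_euler("xyz",s["tool_rot"]).as_matrix();T[:3,3]=s["position"]
    return T@camera_info("wrist")["hand_eye"]
E
python3 - <<'E'
from h import *
im=cv2.imread("pics/top0.png")
cv2.imwrite("pics/crop0.png",cv2.resize(im[155:285,340:510],None,fx=4.5,fy=4.5,interpolation=cv2.INTER_CUBIC))
hsv=cv2.cvtColor(im,cv2.COLOR_BGR2HSV)
for nm,(u,v) in dict(m1=(309,252),m2=(152,372)).items():
    m=np.zeros(im.shape[:2],np.uint8)
    d=np.abs(im.astype(int)-im[v,u]).sum(2)
    print(nm,w(u,v,.004),np.hypot(*w(u,v,.004)[:2]))
c=camera_info("side");print("m3",w(632,310,.004,"side"))
mk=cv2.inRange(hsv,(5,90,60),(18,255,220));mk[:200]=0;mk[300:]=0;mk[:,:280]=0;mk[:,335:]=0
M=cv2.moments(mk,True);print(M["m00"],w(M["m10"]/M["m00"],M["m01"]/M["m00"],.004))
print("tray",[w(*p,.018) for p in((169,150),(271,168),(249,271),(146,250))])
E
```

```text
m1 [0.459  0.0026 0.004 ] 0.4590400919845695
m2 [0.2055 0.3244 0.004 ] 0.3839718466554721
m3 [-0.2564 -0.2485  0.004 ]
1137.0 [0.4596 0.004  0.004 ]
tray [array([0.6758, 0.3079, 0.018 ]), array([0.6379, 0.0864, 0.018 ]), array([0.4161, 0.1274, 0.018 ]), array([0.4579, 0.3461, 0.018 ])]
```

View pics/crop0.png

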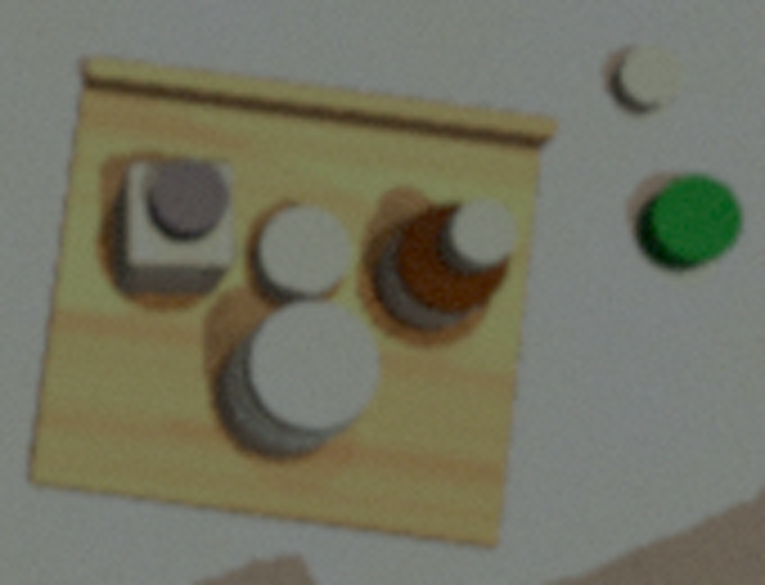

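The crop confirms the white lid (305,251) on the stand is the larger white pot; the smaller one is at (645,75) and the green at (690,220). Square cap is at (188,199), amber cap at (482,234) and jar lid at (315,367). The mat is the cork at (309,252), r=0.459 m, the farthest from the base.

```bash
python3 - <<'E'
from h import *
f=lambda x,y,z:w((x+.5)/4.5-.5+340,(y+.5)/4.5-.5+155,z)
P=dict(square=f(188,199,.130),pot=f(305,251,.048),amber=f(482,234,.137),jar=f(315,367,.122))
for k,v in P.items(): print(k,v[:2],np.linalg.norm((v-P["pot"])[:2]))
c=[f(30,484,.012),f(497,546,.012)];print("rack",c,np.arctan2(*(c[0]-c[1])[:2]))
# rigid fit of marks
m=np.array([[20,62],[20,0],[20,-62],[-44,0]])/1e3
q=np.array([P[k][:2] for k in("square","pot","amber","jar")])
a=m-m.mean(0);b=q-q.mean(0)
th=np.arctan2((a[:,0]*b[:,1]-a[:,1]*b[:,0]).sum(),(a*b).sum());Rm=np.array([[np.cos(th),-np.sin(th)],[np.sin(th),np.cos(th)]])
t=q.mean(0)-Rm@m.mean(0);print("th",th,"origin",t);print(m@Rm.T+t)
d=w(249,271,.018)[:2]-w(146,250,.018)[:2];print("tray",np.mean([w(*p,.018)[:2] for p in((169,150),(271,168),(249,271),(146,250))],axis=0))
E
```

```text
square [ 0.5495 -0.1378] 0.0628582832979238
pot [ 0.5429 -0.2003] 0.0
amber [ 0.5342 -0.261 ] 0.06135343786686667
jar [ 0.4788 -0.1923] 0.06455595714186005
rack [array([ 0.4375, -0.0763,  0.012 ]), array([ 0.411 , -0.2937,  0.012 ])] 0.12119069462269094
th -0.12092354539251644 origin [ 0.5224 -0.1974]
[[ 0.5497 -0.1382]
 [ 0.5422 -0.1998]
 [ 0.5347 -0.2613]
 [ 0.4787 -0.1921]]
tray [0.5469 0.2169]
```

Call:
drive_tool([
  {"yaw": 0.0928,"fingers": 0},
  {"yaw": 0.0928,"fingers": 0},
  {"yaw": 0.0928,"fingers": 0},
  {"yaw": 0.0928,"fingers": 0},
  {"dx": 0.155,"dy": -0.39,"fingers": 0},
  {"dx": 0.155,"dy": -0.39,"fingers": 0},
  {"dx": 0.155,"dy": -0.39,"fingers": 0},
  {"dx": 0.155,"dy": -0.39,"fingers": 0},
  {"dx": 0.155,"dy": -0.39,"fingers": 0},
  {"dx": 0.155,"dy": -0.39,"fingers": 0},
  {"dx": 0.155,"dy": -0.39,"fingers": 0},
  {"dx": 0.155,"dy": -0.39,"fingers": 0},
  {"dx": 0.155,"dy": -0.39,"fingers": 0},
  {"dx": 0.155,"dy": -0.39,"fingers": 0},
  {"fingers": 0},
  {"fingers": 0},
  {"fingers": 0},
], squeeze=40)

```text
invalid input
```

```bash
cat >> h.py <<'E'
def go(x,y,z,yaw=-.121):
    s=readout.observe();M=R.from_euler("xyz",s["tool_rot"]).as_matrix()
    d=M.T@(np.array([x,y,z])-s["position"])
    print("pos",s["position"],"rot",s["tool_rot"],"t",s["clock"],"grip",s["grip_width"],s["finger_force"],"F",s["force"]," -> total dx dy dz (x0.1m)",d*10,"yaw",-(yaw-s["tool_rot"][2])/(np.pi/2))
E
python3 - <<'E'
from h import *
from workcell import grab_frame
T=wristT();im=grab_frame("wrist");cv2.imwrite("pics/w1.png",im)
for k,p in dict(jar=(.4788,-.1923,.122),sq=(.5495,-.1378,.13),pot=(.5429,-.2003,.048),amber=(.5342,-.261,.137)).items():print(k,px(np.array(p),"wrist",T))
go(.4788,-.1923,.0931)
E
```

```text
jar [-280.4635 -616.0836]
sq [ -474.9363 -1068.1104]
pot [ -59.2764 -539.7549]
amber [-112.5591 -768.446 ]
pos [ 0.2783 -0.5593  0.2309] rot [-3.1407  0.0001  0.4618] t 0.15 grip 0.0855018499290506 0.0 F [ 0.1813  0.4445 -0.2896]  -> total dx dy dz (x0.1m) [ 3.43   -2.3916  1.3796] yaw 0.37100447341956166
```

View pics/w1.png

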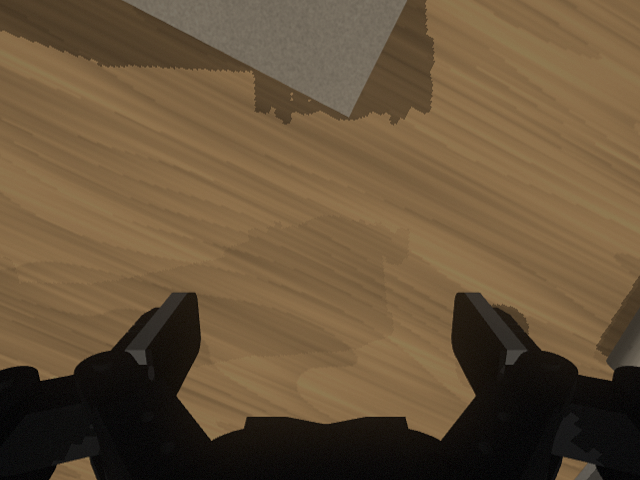

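The move was refused, so the wrist picture shows only the bare bench edge at the start pose, nothing useful. I'll retry with every key given in every row.

Call:
drive_tool([
  {"dx": 0,"dy": 0,"dz": 0,"yaw": 0.0928,"fingers": 0},
  {"dx": 0,"dy": 0,"dz": 0,"yaw": 0.0928,"fingers": 0},
  {"dx": 0,"dy": 0,"dz": 0,"yaw": 0.0928,"fingers": 0},
  {"dx": 0,"dy": 0,"dz": 0,"yaw": 0.0928,"fingers": 0},
], squeeze=40)

```text
clock: 0.55
position: [0.2784, -0.5594, 0.2311]
tool_rot: [-3.141, 0.0, -0.127]
force: [0.3, 0.3, 0.5]
grip_width: 0.0856
finger_force: 0.0
```

Call:
drive_tool([
  {"dx": 0.155,"dy": -0.39,"dz": 0,"yaw": 0,"fingers": 0},
  {"dx": 0.155,"dy": -0.39,"dz": 0,"yaw": 0,"fingers": 0},
  {"dx": 0.155,"dy": -0.39,"dz": 0,"yaw": 0,"fingers": 0},
  {"dx": 0.155,"dy": -0.39,"dz": 0,"yaw": 0,"fingers": 0},
  {"dx": 0.155,"dy": -0.39,"dz": 0,"yaw": 0,"fingers": 0},
  {"dx": 0.155,"dy": -0.39,"dz": 0,"yaw": 0,"fingers": 0},
  {"dx": 0.155,"dy": -0.39,"dz": 0,"yaw": 0,"fingers": 0},
  {"dx": 0.155,"dy": -0.39,"dz": 0,"yaw": 0,"fingers": 0},
  {"dx": 0.155,"dy": -0.39,"dz": 0,"yaw": 0,"fingers": 0},
  {"dx": 0.155,"dy": -0.39,"dz": 0,"yaw": 0,"fingers": 0},
  {"dx": 0,"dy": 0,"dz": 0,"yaw": 0,"fingers": 0},
  {"dx": 0,"dy": 0,"dz": 0,"yaw": 0,"fingers": 0},
  {"dx": 0,"dy": 0,"dz": 0,"yaw": 0,"fingers": 0},
])

```text
clock: 1.85
position: [0.4791, -0.192, 0.2312]
tool_rot: [3.141, 0.0, -0.122]
force: [0.2, -0.1, -0.2]
grip_width: 0.0855
finger_force: 0.0
```

```bash
python3 - <<'E'
from h import *
from workcell import grab_frame
T=wristT();im=grab_frame("wrist");cv2.imwrite("pics/w2.png",im)
for k,p in dict(jar=(.4788,-.1923,.122),sq=(.5495,-.1378,.13),pot=(.5429,-.2003,.048),amber=(.5342,-.261,.137)).items():print(k,px(np.array(p),"wrist",T))
go(.4788,-.1923,.0931)
E
```

```text
jar [328.2077 223.2062]
sq [215.2692 116.5411]
pot [327.7533 112.2896]
amber [442.6735 117.1666]
pos [ 0.479  -0.1922  0.2312] rot [ 3.1413  0.0003 -0.123 ] t 1.9 grip 0.08557501056629453 0.0 F [-0.674   0.5054  0.232 ]  -> total dx dy dz (x0.1m) [-0.0011  0.0009  1.3814] yaw -0.0012428755150569971
```

View pics/w2.png

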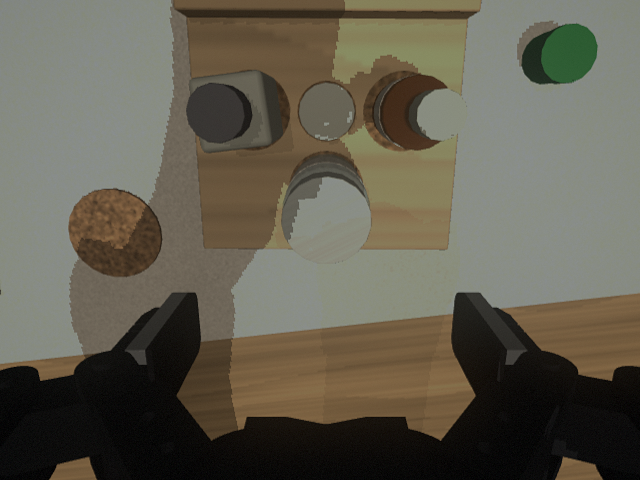

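Wrist view: jar lid about (327,220), square cap (219,112), amber cap (440,115), pot (327,111). All are within about 2 mm of the predictions, so I'll pick the jar.

Call:
drive_tool([
  {"dx": 0.01,"dy": 0,"dz": 0.2,"yaw": 0,"fingers": 0},
  {"dx": 0,"dy": 0,"dz": 0.2,"yaw": 0,"fingers": 0},
  {"dx": 0,"dy": 0,"dz": 0.2,"yaw": 0,"fingers": 0},
  {"dx": 0,"dy": 0,"dz": 0.2,"yaw": 0,"fingers": 0},
  {"dx": 0,"dy": 0,"dz": 0.2,"yaw": 0,"fingers": 0},
  {"dx": 0,"dy": 0,"dz": 0.2,"yaw": 0,"fingers": 0},
  {"dx": 0,"dy": 0,"dz": 0.2,"yaw": 0,"fingers": 0},
  {"dx": 0,"dy": 0,"dz": 0,"yaw": 0,"fingers": 0},
  {"dx": 0,"dy": 0,"dz": 0,"yaw": 0,"fingers": 0.2},
  {"dx": 0,"dy": 0,"dz": 0,"yaw": 0,"fingers": 0.3},
  {"dx": 0,"dy": 0,"dz": 0,"yaw": 0,"fingers": 0.5},
  {"dx": 0,"dy": 0,"dz": 0,"yaw": 0,"fingers": 1},
  {"dx": 0,"dy": 0,"dz": 0,"yaw": 0,"fingers": 1},
  {"dx": 0,"dy": 0,"dz": 0,"yaw": 0,"fingers": 1},
  {"dx": 0,"dy": 0,"dz": 0,"yaw": 0,"fingers": 1},
  {"dx": 0,"dy": 0,"dz": 0,"yaw": 0,"fingers": 1},
  {"dx": 0,"dy": 0,"dz": 0,"yaw": 0,"fingers": 1},
], squeeze=40)

```text
clock: 3.6
position: [0.4811, -0.1919, 0.0926]
tool_rot: [3.141, -0.002, -0.122]
force: [-0.7, -2.2, 6.6]
grip_width: 0.055
finger_force: 41.1
```

Call:
drive_tool([
  {"dx": 0,"dy": 0,"dz": -0.05,"yaw": 0,"fingers": 1},
  {"dx": 0,"dy": 0,"dz": -0.1,"yaw": 0,"fingers": 1},
  {"dx": 0,"dy": 0,"dz": -0.15,"yaw": 0,"fingers": 1},
  {"dx": 0,"dy": 0,"dz": -0.2,"yaw": 0,"fingers": 1},
  {"dx": 0,"dy": 0,"dz": -0.2,"yaw": 0,"fingers": 1},
  {"dx": 0,"dy": 0,"dz": -0.2,"yaw": 0,"fingers": 1},
  {"dx": 0,"dy": 0,"dz": -0.2,"yaw": 0,"fingers": 1},
  {"dx": 0,"dy": 0,"dz": -0.2,"yaw": 0,"fingers": 1},
  {"dx": 0,"dy": 0,"dz": -0.2,"yaw": 0,"fingers": 1},
  {"dx": 0,"dy": 0,"dz": -0.1,"yaw": 0,"fingers": 1},
  {"dx": 0,"dy": 0,"dz": 0,"yaw": 0,"fingers": 1},
])

```text
clock: 4.7
position: [0.4809, -0.1914, 0.2528]
tool_rot: [3.141, -0.002, -0.121]
force: [1.1, 0.4, -3.9]
grip_width: 0.0548
finger_force: 42.7
```

```bash
python3 -c "
from h import *
go(.489,.177,.0926-.008)"
```

```text
pos [ 0.4809 -0.1914  0.2528] rot [ 3.1413 -0.0025 -0.1214] t 4.7 grip 0.05477264552409904 42.731131038599415 F [ 1.0782  0.4236 -3.89  ]  -> total dx dy dz (x0.1m) [-0.3702 -3.6673  1.6798] yaw -0.00022311900573576516
```

Call:
drive_tool([
  {"dx": -0.023,"dy": -0.1,"dz": 0,"yaw": 0,"fingers": 1},
  {"dx": -0.023,"dy": -0.2,"dz": 0,"yaw": 0,"fingers": 1},
  {"dx": -0.023,"dy": -0.25,"dz": 0,"yaw": 0,"fingers": 1},
  {"dx": -0.023,"dy": -0.25,"dz": 0,"yaw": 0,"fingers": 1},
  {"dx": -0.023,"dy": -0.25,"dz": 0,"yaw": 0,"fingers": 1},
  {"dx": -0.023,"dy": -0.25,"dz": 0,"yaw": 0,"fingers": 1},
  {"dx": -0.023,"dy": -0.25,"dz": 0,"yaw": 0,"fingers": 1},
  {"dx": -0.023,"dy": -0.25,"dz": 0,"yaw": 0,"fingers": 1},
  {"dx": -0.023,"dy": -0.25,"dz": 0,"yaw": 0,"fingers": 1},
  {"dx": -0.023,"dy": -0.25,"dz": 0,"yaw": 0,"fingers": 1},
  {"dx": -0.023,"dy": -0.25,"dz": 0,"yaw": 0,"fingers": 1},
  {"dx": -0.023,"dy": -0.25,"dz": 0,"yaw": 0,"fingers": 1},
  {"dx": -0.023,"dy": -0.25,"dz": 0,"yaw": 0,"fingers": 1},
  {"dx": -0.023,"dy": -0.25,"dz": 0,"yaw": 0,"fingers": 1},
  {"dx": -0.023,"dy": -0.25,"dz": 0,"yaw": 0,"fingers": 1},
  {"dx": -0.023,"dy": -0.117,"dz": 0,"yaw": 0,"fingers": 1},
  {"dx": 0,"dy": 0,"dz": 0.1,"yaw": 0,"fingers": 1},
  {"dx": 0,"dy": 0,"dz": 0.2,"yaw": 0,"fingers": 1},
  {"dx": 0,"dy": 0,"dz": 0.2,"yaw": 0,"fingers": 1},
  {"dx": 0,"dy": 0,"dz": 0.2,"yaw": 0,"fingers": 1},
])

```text
clock: 6.7
position: [0.4878, 0.1758, 0.1797]
tool_rot: [3.141, 0.001, -0.122]
force: [0.1, -0.5, -2.9]
grip_width: 0.0549
finger_force: 43.0
```

Call:
drive_tool([
  {"dx": 0,"dy": 0,"dz": 0.2,"yaw": 0,"fingers": 1},
  {"dx": 0,"dy": 0,"dz": 0.2,"yaw": 0,"fingers": 1},
  {"dx": 0,"dy": 0,"dz": 0.2,"yaw": 0,"fingers": 1},
  {"dx": 0,"dy": 0,"dz": 0.15,"yaw": 0,"fingers": 1},
  {"dx": 0,"dy": 0,"dz": 0.1,"yaw": 0,"fingers": 1},
  {"dx": 0,"dy": 0,"dz": 0.04,"yaw": 0,"fingers": 1},
  {"dx": 0,"dy": 0,"dz": 0.0,"yaw": 0,"fingers": 1},
  {"dx": 0,"dy": 0,"dz": 0.0,"yaw": 0,"fingers": 1},
])

```text
clock: 7.5
position: [0.4886, 0.1771, 0.0928]
tool_rot: [-3.141, -0.001, -0.122]
force: [0.6, 0.5, -3.6]
grip_width: 0.0551
finger_force: 43.0
```

Call:
drive_tool([
  {"dx": 0,"dy": 0,"dz": 0.03,"yaw": 0,"fingers": 1},
  {"dx": 0,"dy": 0,"dz": 0.02,"yaw": 0,"fingers": 1},
  {"dx": 0,"dy": 0,"dz": 0.01,"yaw": 0,"fingers": 1},
  {"dx": 0,"dy": 0,"dz": 0.01,"yaw": 0,"fingers": 1},
  {"dx": 0,"dy": 0,"dz": 0.0,"yaw": 0,"fingers": 1},
])

```text
clock: 8.0
position: [0.4883, 0.1772, 0.0852]
tool_rot: [3.142, 0.0, -0.121]
force: [-0.9, -0.4, -2.1]
grip_width: 0.0544
finger_force: 43.0
```

Call:
drive_tool([
  {"dx": 0,"dy": 0,"dz": 0.01,"yaw": 0,"fingers": 1},
  {"dx": 0,"dy": 0,"dz": 0.0,"yaw": 0,"fingers": 1},
  {"dx": 0,"dy": 0,"dz": 0,"yaw": 0,"fingers": 1},
])

```text
clock: 8.3
position: [0.4886, 0.1772, 0.0846]
tool_rot: [-3.141, -0.0, -0.121]
force: [-1.3, -1.8, 5.3]
grip_width: 0.0545
finger_force: 43.6
```

Call:
drive_tool([
  {"dx": 0,"dy": 0,"dz": 0,"yaw": 0,"fingers": 0.25},
  {"dx": 0,"dy": 0,"dz": 0,"yaw": 0,"fingers": 0.1},
  {"dx": 0,"dy": 0,"dz": 0,"yaw": 0,"fingers": 0},
  {"dx": 0,"dy": 0,"dz": 0,"yaw": 0,"fingers": 0},
  {"dx": 0,"dy": 0,"dz": 0,"yaw": 0,"fingers": 0},
  {"dx": 0,"dy": 0,"dz": -0.1,"yaw": 0,"fingers": 0},
  {"dx": 0,"dy": 0,"dz": -0.2,"yaw": 0,"fingers": 0},
  {"dx": 0,"dy": 0,"dz": -0.3,"yaw": 0,"fingers": 0},
  {"dx": 0,"dy": 0,"dz": -0.3,"yaw": 0,"fingers": 0},
  {"dx": 0,"dy": 0,"dz": -0.3,"yaw": 0,"fingers": 0},
  {"dx": 0,"dy": 0,"dz": -0.2,"yaw": 0,"fingers": 0},
  {"dx": 0,"dy": 0,"dz": 0,"yaw": 0,"fingers": 0},
])

```text
clock: 9.5
position: [0.4894, 0.1776, 0.2276]
tool_rot: [-3.139, -0.004, -0.122]
force: [-0.3, 0.6, -0.2]
grip_width: 0.0854
finger_force: 0.0
```

```bash
python3 -c "
from h import *
go(.551,-.139,.096)"
```

```text
pos [0.4894 0.1776 0.2276] rot [-3.1392 -0.004  -0.1215] t 9.5 grip 0.08538110374367783 0.0 F [-0.3075  0.6028 -0.2241]  -> total dx dy dz (x0.1m) [0.99   3.0715 1.3124] yaw -0.0003187360118303153
```

Call:
drive_tool([
  {"dx": 0.1,"dy": 0.307,"dz": 0,"yaw": 0,"fingers": 0},
  {"dx": 0.1,"dy": 0.307,"dz": 0,"yaw": 0,"fingers": 0},
  {"dx": 0.1,"dy": 0.307,"dz": 0,"yaw": 0,"fingers": 0},
  {"dx": 0.1,"dy": 0.307,"dz": 0,"yaw": 0,"fingers": 0},
  {"dx": 0.1,"dy": 0.307,"dz": 0,"yaw": 0,"fingers": 0},
  {"dx": 0.1,"dy": 0.307,"dz": 0,"yaw": 0,"fingers": 0},
  {"dx": 0.1,"dy": 0.307,"dz": 0,"yaw": 0,"fingers": 0},
  {"dx": 0.1,"dy": 0.307,"dz": 0,"yaw": 0,"fingers": 0},
  {"dx": 0.1,"dy": 0.307,"dz": 0,"yaw": 0,"fingers": 0},
  {"dx": 0.1,"dy": 0.307,"dz": 0,"yaw": 0,"fingers": 0},
  {"dx": 0,"dy": 0,"dz": 0.1,"yaw": 0,"fingers": 0},
  {"dx": 0,"dy": 0,"dz": 0.2,"yaw": 0,"fingers": 0},
  {"dx": 0,"dy": 0,"dz": 0.2,"yaw": 0,"fingers": 0},
  {"dx": 0,"dy": 0,"dz": 0.2,"yaw": 0,"fingers": 0},
  {"dx": 0,"dy": 0,"dz": 0,"yaw": 0,"fingers": 0},
  {"dx": 0,"dy": 0,"dz": 0,"yaw": 0,"fingers": 0},
])

```text
clock: 11.1
position: [0.5503, -0.1393, 0.1545]
tool_rot: [-3.141, 0.001, -0.121]
force: [-0.0, 0.7, -0.0]
grip_width: 0.0854
finger_force: 0.0
```

```bash
python3 - <<'E'
from h import *
from workcell import grab_frame
T=wristT();im=grab_frame("wrist");cv2.imwrite("pics/w3.png",im)
print(px(np.array((.551,-.139,.130)),"wrist",T))
go(.551,-.139,.096)
E
```

```text
[327.9876 274.9437]
pos [ 0.5507 -0.1395  0.155 ] rot [-3.1415 -0.0005 -0.1212] t 11.15 grip 0.0853049187149023 0.0 F [ 0.5453 -1.2131 -0.4866]  -> total dx dy dz (x0.1m) [ 0.0019 -0.005   0.5904] yaw -0.0001064855424058939
```

View pics/w3.png

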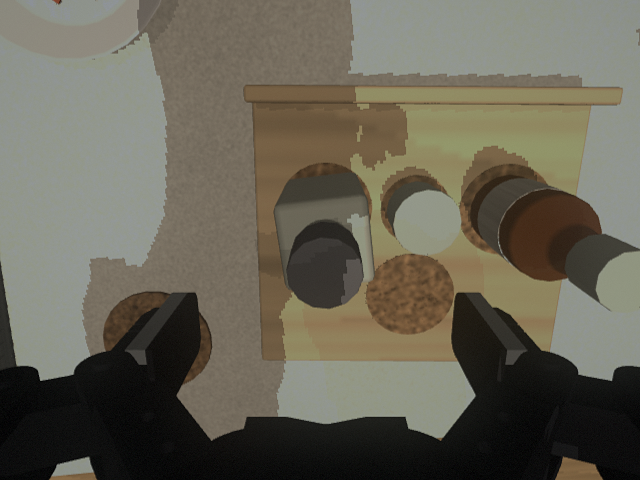

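Square cap top at about (324,270), within 2 mm of prediction; the jar's bare cork mark is at (410,293). I'll grasp the square bottle.

Call:
drive_tool([
  {"dx": 0.01,"dy": -0.01,"dz": 0.2,"yaw": 0,"fingers": 0},
  {"dx": 0,"dy": 0,"dz": 0.2,"yaw": 0,"fingers": 0},
  {"dx": 0,"dy": 0,"dz": 0.19,"yaw": 0,"fingers": 0},
  {"dx": 0,"dy": 0,"dz": 0,"yaw": 0,"fingers": 0.3},
  {"dx": 0,"dy": 0,"dz": 0,"yaw": 0,"fingers": 0.5},
  {"dx": 0,"dy": 0,"dz": 0,"yaw": 0,"fingers": 0.55},
  {"dx": 0,"dy": 0,"dz": 0,"yaw": 0,"fingers": 0.6},
  {"dx": 0,"dy": 0,"dz": 0,"yaw": 0,"fingers": 1},
  {"dx": 0,"dy": 0,"dz": 0,"yaw": 0,"fingers": 1},
  {"dx": 0,"dy": 0,"dz": 0,"yaw": 0,"fingers": 1},
  {"dx": 0,"dy": 0,"dz": 0,"yaw": 0,"fingers": 1},
  {"dx": 0,"dy": 0,"dz": 0,"yaw": 0,"fingers": 1},
], squeeze=40)

```text
clock: 12.35
position: [0.5522, -0.139, 0.0965]
tool_rot: [3.141, -0.002, -0.122]
force: [-1.7, 0.3, 9.2]
grip_width: 0.032
finger_force: 38.9
```

Call:
drive_tool([
  {"dx": 0,"dy": 0,"dz": -0.05,"yaw": 0,"fingers": 1},
  {"dx": 0,"dy": 0,"dz": -0.15,"yaw": 0,"fingers": 1},
  {"dx": 0,"dy": 0,"dz": -0.2,"yaw": 0,"fingers": 1},
  {"dx": 0,"dy": 0,"dz": -0.2,"yaw": 0,"fingers": 1},
  {"dx": 0,"dy": 0,"dz": -0.2,"yaw": 0,"fingers": 1},
  {"dx": 0,"dy": 0,"dz": -0.2,"yaw": 0,"fingers": 1},
  {"dx": 0,"dy": 0,"dz": -0.2,"yaw": 0,"fingers": 1},
  {"dx": 0,"dy": 0,"dz": -0.2,"yaw": 0,"fingers": 1},
  {"dx": 0,"dy": 0,"dz": -0.1,"yaw": 0,"fingers": 1},
  {"dx": 0,"dy": 0,"dz": 0,"yaw": 0,"fingers": 1},
])

```text
clock: 13.35
position: [0.552, -0.1389, 0.2466]
tool_rot: [3.141, -0.002, -0.121]
force: [-0.3, 0.4, -2.0]
grip_width: 0.0319
finger_force: 39.9
```

Call:
drive_tool([
  {"dx": -0.025,"dy": -0.12,"dz": 0,"yaw": 0,"fingers": 1},
  {"dx": -0.025,"dy": -0.2,"dz": 0,"yaw": 0,"fingers": 1},
  {"dx": -0.025,"dy": -0.25,"dz": 0,"yaw": 0,"fingers": 1},
  {"dx": -0.025,"dy": -0.25,"dz": 0,"yaw": 0,"fingers": 1},
  {"dx": -0.025,"dy": -0.25,"dz": 0,"yaw": 0,"fingers": 1},
  {"dx": -0.025,"dy": -0.25,"dz": 0,"yaw": 0,"fingers": 1},
  {"dx": -0.025,"dy": -0.25,"dz": 0,"yaw": 0,"fingers": 1},
  {"dx": -0.025,"dy": -0.25,"dz": 0,"yaw": 0,"fingers": 1},
  {"dx": -0.025,"dy": -0.25,"dz": 0,"yaw": 0,"fingers": 1},
  {"dx": -0.025,"dy": -0.25,"dz": 0,"yaw": 0,"fingers": 1},
  {"dx": -0.025,"dy": -0.25,"dz": 0,"yaw": 0,"fingers": 1},
  {"dx": -0.025,"dy": -0.25,"dz": 0,"yaw": 0,"fingers": 1},
  {"dx": -0.025,"dy": -0.25,"dz": 0,"yaw": 0,"fingers": 1},
  {"dx": -0.025,"dy": -0.25,"dz": 0,"yaw": 0,"fingers": 1},
  {"dx": -0.025,"dy": -0.25,"dz": 0,"yaw": 0,"fingers": 1},
  {"dx": -0.025,"dy": -0.25,"dz": 0,"yaw": 0,"fingers": 1},
  {"dx": -0.025,"dy": -0.2,"dz": 0,"yaw": 0,"fingers": 1},
  {"dx": -0.015,"dy": -0.1,"dz": 0,"yaw": 0,"fingers": 1},
  {"dx": 0,"dy": 0,"dz": 0.1,"yaw": 0,"fingers": 1},
  {"dx": 0,"dy": 0,"dz": 0,"yaw": 0,"fingers": 1},
])

```text
clock: 15.35
position: [0.557, 0.2743, 0.2333]
tool_rot: [3.139, 0.002, -0.122]
force: [-0.8, -1.1, -2.1]
grip_width: 0.0318
finger_force: 39.9
```

```bash
python3 -c "
from h import *
go(.558,.276,.0965-.008)"
```

```text
pos [0.557  0.2743 0.2333] rot [ 3.1395  0.0021 -0.1217] t 15.35 grip 0.03178556109734189 39.93610918521881 F [-0.814  -1.1279 -2.084 ]  -> total dx dy dz (x0.1m) [ 0.0105 -0.0216  1.4476] yaw -0.00045060617309942297
```

Call:
drive_tool([
  {"dx": 0,"dy": 0,"dz": 0.1,"yaw": 0,"fingers": 1},
  {"dx": 0,"dy": 0,"dz": 0.2,"yaw": 0,"fingers": 1},
  {"dx": 0,"dy": 0,"dz": 0.2,"yaw": 0,"fingers": 1},
  {"dx": 0,"dy": 0,"dz": 0.2,"yaw": 0,"fingers": 1},
  {"dx": 0,"dy": 0,"dz": 0.2,"yaw": 0,"fingers": 1},
  {"dx": 0,"dy": 0,"dz": 0.2,"yaw": 0,"fingers": 1},
  {"dx": 0,"dy": 0,"dz": 0.15,"yaw": 0,"fingers": 1},
  {"dx": 0,"dy": 0,"dz": 0.1,"yaw": 0,"fingers": 1},
  {"dx": 0,"dy": 0,"dz": 0.04,"yaw": 0,"fingers": 1},
  {"dx": 0,"dy": 0,"dz": 0.02,"yaw": 0,"fingers": 1},
  {"dx": 0,"dy": 0,"dz": 0,"yaw": 0,"fingers": 1},
  {"dx": 0,"dy": 0,"dz": 0,"yaw": 0,"fingers": 1},
])

```text
clock: 16.55
position: [0.558, 0.2757, 0.0949]
tool_rot: [-3.141, -0.001, -0.121]
force: [-0.3, 0.4, -1.8]
grip_width: 0.0319
finger_force: 39.9
```

Call:
drive_tool([
  {"dx": 0,"dy": 0,"dz": 0.03,"yaw": 0,"fingers": 1},
  {"dx": 0,"dy": 0,"dz": 0.02,"yaw": 0,"fingers": 1},
  {"dx": 0,"dy": 0,"dz": 0.01,"yaw": 0,"fingers": 1},
  {"dx": 0,"dy": 0,"dz": 0.0,"yaw": 0,"fingers": 1},
  {"dx": 0,"dy": 0,"dz": 0.0,"yaw": 0,"fingers": 1},
])

```text
clock: 17.05
position: [0.5579, 0.2755, 0.0886]
tool_rot: [-3.141, -0.0, -0.121]
force: [-1.7, -1.7, 5.2]
grip_width: 0.0318
finger_force: 40.6
```

Call:
drive_tool([
  {"dx": 0,"dy": 0,"dz": 0,"yaw": 0,"fingers": 0.5},
  {"dx": 0,"dy": 0,"dz": 0,"yaw": 0,"fingers": 0.2},
  {"dx": 0,"dy": 0,"dz": 0,"yaw": 0,"fingers": 0},
  {"dx": 0,"dy": 0,"dz": 0,"yaw": 0,"fingers": 0},
  {"dx": 0,"dy": 0,"dz": 0,"yaw": 0,"fingers": 0},
  {"dx": 0,"dy": 0,"dz": -0.1,"yaw": 0,"fingers": 0},
  {"dx": 0,"dy": 0,"dz": -0.2,"yaw": 0,"fingers": 0},
  {"dx": 0,"dy": 0,"dz": -0.3,"yaw": 0,"fingers": 0},
  {"dx": 0,"dy": 0,"dz": -0.3,"yaw": 0,"fingers": 0},
  {"dx": 0,"dy": 0,"dz": -0.3,"yaw": 0,"fingers": 0},
  {"dx": 0,"dy": 0,"dz": -0.2,"yaw": 0,"fingers": 0},
  {"dx": 0,"dy": 0,"dz": 0,"yaw": 0,"fingers": 0},
])

```text
clock: 18.25
position: [0.5588, 0.2761, 0.2321]
tool_rot: [-3.139, -0.004, -0.121]
force: [-0.8, 1.0, -0.3]
grip_width: 0.0853
finger_force: 0.0
```

Call:
drive_tool([
  {"dx": 0.028,"dy": 0.357,"dz": 0,"yaw": 0,"fingers": 0},
  {"dx": 0.028,"dy": 0.357,"dz": 0,"yaw": 0,"fingers": 0},
  {"dx": 0.028,"dy": 0.357,"dz": 0,"yaw": 0,"fingers": 0},
  {"dx": 0.028,"dy": 0.357,"dz": 0,"yaw": 0,"fingers": 0},
  {"dx": 0.028,"dy": 0.357,"dz": 0,"yaw": 0,"fingers": 0},
  {"dx": 0.028,"dy": 0.357,"dz": 0,"yaw": 0,"fingers": 0},
  {"dx": 0.028,"dy": 0.357,"dz": 0,"yaw": 0,"fingers": 0},
  {"dx": 0.028,"dy": 0.357,"dz": 0,"yaw": 0,"fingers": 0},
  {"dx": 0.028,"dy": 0.357,"dz": 0,"yaw": 0,"fingers": 0},
  {"dx": 0.028,"dy": 0.357,"dz": 0,"yaw": 0,"fingers": 0},
  {"dx": 0.028,"dy": 0.357,"dz": 0,"yaw": 0,"fingers": 0},
  {"dx": 0.028,"dy": 0.357,"dz": 0,"yaw": 0,"fingers": 0},
  {"dx": 0.028,"dy": 0.357,"dz": 0,"yaw": 0,"fingers": 0},
  {"dx": 0.028,"dy": 0.357,"dz": 0,"yaw": 0,"fingers": 0},
  {"dx": 0.028,"dy": 0.357,"dz": 0,"yaw": 0,"fingers": 0},
  {"dx": 0,"dy": 0,"dz": 0.2,"yaw": 0,"fingers": 0},
  {"dx": 0,"dy": 0,"dz": 0.2,"yaw": 0,"fingers": 0},
  {"dx": 0,"dy": 0,"dz": 0.2,"yaw": 0,"fingers": 0},
  {"dx": 0,"dy": 0,"dz": 0,"yaw": 0,"fingers": 0},
  {"dx": 0,"dy": 0,"dz": 0,"yaw": 0,"fingers": 0},
])

```text
clock: 20.25
position: [0.5346, -0.2611, 0.1687]
tool_rot: [-3.141, 0.0, -0.121]
force: [-0.7, 0.4, 0.5]
grip_width: 0.0855
finger_force: 0.0
```

```bash
python3 - <<'E'
from h import *
from workcell import grab_frame
T=wristT();im=grab_frame("wrist");cv2.imwrite("pics/w4.png",im)
print(px(np.array((.535,-.2605,.137)),"wrist",T))
go(.535,-.2605,.103)
E
```

```text
[327.3034 269.3601]
pos [ 0.535  -0.2613  0.1692] rot [ 3.1414 -0.0008 -0.1213] t 20.3 grip 0.08548997016663903 0.0 F [ 0.3136 -0.3054 -0.3524]  -> total dx dy dz (x0.1m) [-0.0013 -0.0078  0.6623] yaw -0.0002179858825184139
```

View pics/w4.png

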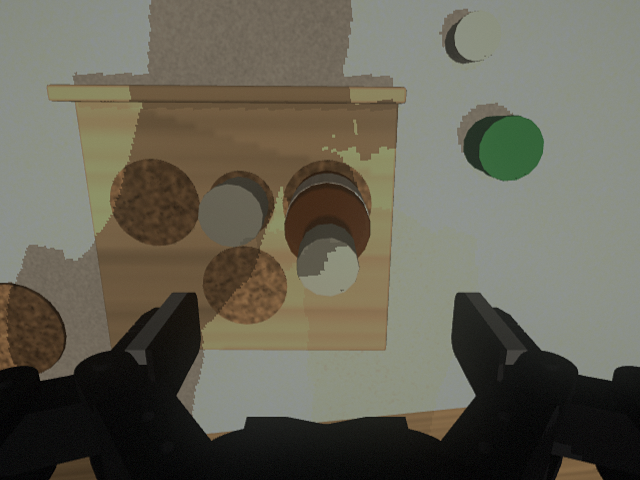

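Amber cap at about (328,266), predicted (327,269), so I'll go down and grasp it.

Call:
drive_tool([
  {"dx": 0.01,"dy": -0.005,"dz": 0.2,"yaw": 0,"fingers": 0},
  {"dx": 0,"dy": 0,"dz": 0.2,"yaw": 0,"fingers": 0},
  {"dx": 0,"dy": 0,"dz": 0.2,"yaw": 0,"fingers": 0},
  {"dx": 0,"dy": 0,"dz": 0.06,"yaw": 0,"fingers": 0},
  {"dx": 0,"dy": 0,"dz": 0,"yaw": 0,"fingers": 0.3},
  {"dx": 0,"dy": 0,"dz": 0,"yaw": 0,"fingers": 0.5},
  {"dx": 0,"dy": 0,"dz": 0,"yaw": 0,"fingers": 0.6},
  {"dx": 0,"dy": 0,"dz": 0,"yaw": 0,"fingers": 0.65},
  {"dx": 0,"dy": 0,"dz": 0,"yaw": 0,"fingers": 1},
  {"dx": 0,"dy": 0,"dz": 0,"yaw": 0,"fingers": 1},
  {"dx": 0,"dy": 0,"dz": 0,"yaw": 0,"fingers": 1},
  {"dx": 0,"dy": 0,"dz": 0,"yaw": 0,"fingers": 1},
  {"dx": 0,"dy": 0,"dz": 0,"yaw": 0,"fingers": 1},
], squeeze=40)

```text
clock: 21.6
position: [0.5362, -0.2612, 0.1031]
tool_rot: [3.141, -0.001, -0.121]
force: [-0.4, -1.3, 6.1]
grip_width: 0.0256
finger_force: 39.1
```

Call:
drive_tool([
  {"dx": 0,"dy": 0,"dz": -0.05,"yaw": 0,"fingers": 1},
  {"dx": 0,"dy": 0,"dz": -0.15,"yaw": 0,"fingers": 1},
  {"dx": 0,"dy": 0,"dz": -0.2,"yaw": 0,"fingers": 1},
  {"dx": 0,"dy": 0,"dz": -0.2,"yaw": 0,"fingers": 1},
  {"dx": 0,"dy": 0,"dz": -0.2,"yaw": 0,"fingers": 1},
  {"dx": 0,"dy": 0,"dz": -0.2,"yaw": 0,"fingers": 1},
  {"dx": 0,"dy": 0,"dz": -0.2,"yaw": 0,"fingers": 1},
  {"dx": 0,"dy": 0,"dz": -0.2,"yaw": 0,"fingers": 1},
  {"dx": 0,"dy": 0,"dz": -0.1,"yaw": 0,"fingers": 1},
  {"dx": 0,"dy": 0,"dz": 0,"yaw": 0,"fingers": 1},
])

```text
clock: 22.6
position: [0.5361, -0.2609, 0.254]
tool_rot: [3.141, -0.002, -0.121]
force: [0.2, 0.4, -2.1]
grip_width: 0.026
finger_force: 39.4
```

Call:
drive_tool([
  {"dx": 0,"dy": -0.12,"dz": 0,"yaw": 0,"fingers": 1},
  {"dx": 0,"dy": -0.2,"dz": 0,"yaw": 0,"fingers": 1},
  {"dx": 0,"dy": -0.25,"dz": 0,"yaw": 0,"fingers": 1},
  {"dx": 0,"dy": -0.25,"dz": 0,"yaw": 0,"fingers": 1},
  {"dx": 0,"dy": -0.25,"dz": 0,"yaw": 0,"fingers": 1},
  {"dx": 0,"dy": -0.25,"dz": 0,"yaw": 0,"fingers": 1},
  {"dx": 0,"dy": -0.25,"dz": 0,"yaw": 0,"fingers": 1},
  {"dx": 0,"dy": -0.25,"dz": 0,"yaw": 0,"fingers": 1},
  {"dx": 0,"dy": -0.25,"dz": 0,"yaw": 0,"fingers": 1},
  {"dx": 0,"dy": -0.25,"dz": 0,"yaw": 0,"fingers": 1},
  {"dx": 0,"dy": -0.25,"dz": 0,"yaw": 0,"fingers": 1},
  {"dx": 0,"dy": -0.25,"dz": 0,"yaw": 0,"fingers": 1},
  {"dx": 0,"dy": -0.25,"dz": 0,"yaw": 0,"fingers": 1},
  {"dx": 0,"dy": -0.25,"dz": 0,"yaw": 0,"fingers": 1},
  {"dx": 0,"dy": -0.25,"dz": 0,"yaw": 0,"fingers": 1},
  {"dx": 0,"dy": -0.25,"dz": 0,"yaw": 0,"fingers": 1},
  {"dx": 0,"dy": -0.25,"dz": 0,"yaw": 0,"fingers": 1},
  {"dx": 0,"dy": -0.15,"dz": 0,"yaw": 0,"fingers": 1},
  {"dx": 0,"dy": 0,"dz": 0.1,"yaw": 0,"fingers": 1},
  {"dx": 0,"dy": 0,"dz": 0,"yaw": 0,"fingers": 1},
])

```text
clock: 24.6
position: [0.5858, 0.1575, 0.2404]
tool_rot: [3.14, 0.002, -0.121]
force: [0.9, -1.1, -2.5]
grip_width: 0.0261
finger_force: 39.5
```

```bash
python3 -c "
from h import *
go(.587,.159,.1031-.008)
from workcell import grab_frame
cv2.imwrite('pics/s5.png',cv2.resize(grab_frame('side')[150:390,150:410],None,fx=2.2,fy=2.2,interpolation=2))"
```

```text
pos [0.5858 0.1575 0.2404] rot [ 3.1399  0.0025 -0.1211] t 24.6 grip 0.026078407187982062 39.49193000793457 F [ 0.886  -1.0671 -2.4714]  -> total dx dy dz (x0.1m) [ 0.0135 -0.0188  1.4526] yaw -9.077495786862244e-05
```

View pics/s5.png

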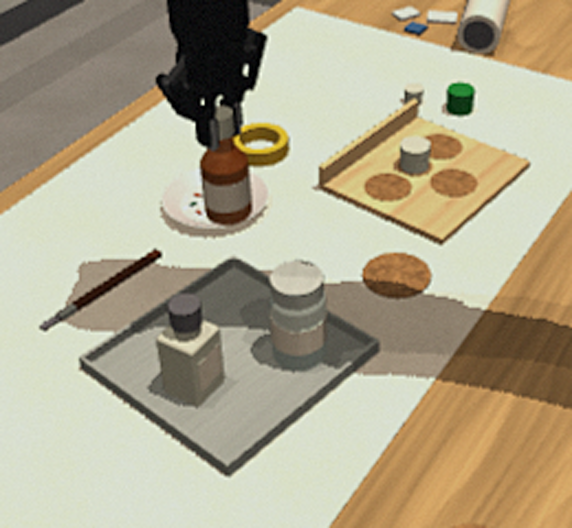

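Side crop: square (190,350) and jar (298,310) stand upright in the tray, and amber hangs upright at (228,180). The pot is alone on the stand at (415,155). I'll lower the amber bottle.

Call:
drive_tool([
  {"dx": 0,"dy": 0,"dz": 0.1,"yaw": 0,"fingers": 1},
  {"dx": 0,"dy": 0,"dz": 0.2,"yaw": 0,"fingers": 1},
  {"dx": 0,"dy": 0,"dz": 0.2,"yaw": 0,"fingers": 1},
  {"dx": 0,"dy": 0,"dz": 0.2,"yaw": 0,"fingers": 1},
  {"dx": 0,"dy": 0,"dz": 0.2,"yaw": 0,"fingers": 1},
  {"dx": 0,"dy": 0,"dz": 0.2,"yaw": 0,"fingers": 1},
  {"dx": 0,"dy": 0,"dz": 0.15,"yaw": 0,"fingers": 1},
  {"dx": 0,"dy": 0,"dz": 0.1,"yaw": 0,"fingers": 1},
  {"dx": 0,"dy": 0,"dz": 0.05,"yaw": 0,"fingers": 1},
  {"dx": 0,"dy": 0,"dz": 0.02,"yaw": 0,"fingers": 1},
  {"dx": 0,"dy": 0,"dz": 0,"yaw": 0,"fingers": 1},
  {"dx": 0,"dy": 0,"dz": 0,"yaw": 0,"fingers": 1},
])

```text
clock: 25.85
position: [0.5871, 0.1582, 0.1009]
tool_rot: [-3.141, -0.001, -0.121]
force: [0.2, -0.5, -1.9]
grip_width: 0.0258
finger_force: 39.5
```

Call:
drive_tool([
  {"dx": 0,"dy": 0,"dz": 0.02,"yaw": 0,"fingers": 1},
  {"dx": 0,"dy": 0,"dz": 0.01,"yaw": 0,"fingers": 1},
  {"dx": 0,"dy": 0,"dz": 0.01,"yaw": 0,"fingers": 1},
  {"dx": 0,"dy": 0,"dz": 0.0,"yaw": 0,"fingers": 1},
  {"dx": 0,"dy": 0,"dz": 0.0,"yaw": 0,"fingers": 1},
])

```text
clock: 26.35
position: [0.5868, 0.1581, 0.0963]
tool_rot: [3.142, 0.0, -0.121]
force: [-0.2, 0.1, -3.3]
grip_width: 0.0256
finger_force: 39.5
```

Call:
drive_tool([
  {"dx": 0,"dy": 0,"dz": 0.015,"yaw": 0,"fingers": 1},
  {"dx": 0,"dy": 0,"dz": 0,"yaw": 0,"fingers": 1},
  {"dx": 0,"dy": 0,"dz": 0,"yaw": 0,"fingers": 1},
])

```text
clock: 26.65
position: [0.587, 0.1581, 0.0951]
tool_rot: [-3.141, -0.001, -0.121]
force: [-0.1, -0.3, 5.0]
grip_width: 0.0258
finger_force: 40.0
```

Call:
drive_tool([
  {"dx": 0,"dy": 0,"dz": 0,"yaw": 0,"fingers": 0.55},
  {"dx": 0,"dy": 0,"dz": 0,"yaw": 0,"fingers": 0.2},
  {"dx": 0,"dy": 0,"dz": 0,"yaw": 0,"fingers": 0},
  {"dx": 0,"dy": 0,"dz": 0,"yaw": 0,"fingers": 0},
  {"dx": 0,"dy": 0,"dz": 0,"yaw": 0,"fingers": 0},
  {"dx": 0,"dy": 0,"dz": -0.1,"yaw": 0,"fingers": 0},
  {"dx": 0,"dy": 0,"dz": -0.2,"yaw": 0,"fingers": 0},
  {"dx": 0,"dy": 0,"dz": -0.3,"yaw": 0,"fingers": 0},
  {"dx": 0,"dy": 0,"dz": -0.3,"yaw": 0,"fingers": 0},
  {"dx": 0,"dy": 0,"dz": -0.3,"yaw": 0,"fingers": 0},
  {"dx": 0,"dy": 0,"dz": -0.2,"yaw": 0,"fingers": 0},
  {"dx": 0,"dy": 0,"dz": 0,"yaw": 0,"fingers": 0},
])

```text
clock: 27.85
position: [0.5879, 0.1585, 0.2385]
tool_rot: [-3.139, -0.004, -0.121]
force: [0.1, 0.2, 0.8]
grip_width: 0.0853
finger_force: 0.0
```

Call:
drive_tool([
  {"dx": 0,"dy": 0.361,"dz": 0,"yaw": 0,"fingers": 0},
  {"dx": 0,"dy": 0.361,"dz": 0,"yaw": 0,"fingers": 0},
  {"dx": 0,"dy": 0.361,"dz": 0,"yaw": 0,"fingers": 0},
  {"dx": 0,"dy": 0.361,"dz": 0,"yaw": 0,"fingers": 0},
  {"dx": 0,"dy": 0.361,"dz": 0,"yaw": 0,"fingers": 0},
  {"dx": 0,"dy": 0.361,"dz": 0,"yaw": 0,"fingers": 0},
  {"dx": 0,"dy": 0.361,"dz": 0,"yaw": 0,"fingers": 0},
  {"dx": 0,"dy": 0.361,"dz": 0,"yaw": 0,"fingers": 0},
  {"dx": 0,"dy": 0.361,"dz": 0,"yaw": 0,"fingers": 0},
  {"dx": 0,"dy": 0.361,"dz": 0,"yaw": 0,"fingers": 0},
  {"dx": 0,"dy": 0,"dz": 0.2,"yaw": 0,"fingers": 0},
  {"dx": 0,"dy": 0,"dz": 0.3,"yaw": 0,"fingers": 0},
  {"dx": 0,"dy": 0,"dz": 0.3,"yaw": 0,"fingers": 0},
  {"dx": 0,"dy": 0,"dz": 0.3,"yaw": 0,"fingers": 0},
  {"dx": 0,"dy": 0,"dz": 0.2,"yaw": 0,"fingers": 0},
  {"dx": 0,"dy": 0,"dz": 0,"yaw": 0,"fingers": 0},
  {"dx": 0,"dy": 0,"dz": 0,"yaw": 0,"fingers": 0},
])

```text
clock: 29.55
position: [0.5431, -0.2002, 0.1053]
tool_rot: [-3.142, 0.0, -0.121]
force: [0.1, 0.6, 1.2]
grip_width: 0.0854
finger_force: 0.0
```

```bash
python3 - <<'E'
from h import *
from workcell import grab_frame
T=wristT();im=grab_frame("wrist");cv2.imwrite("pics/w6.png",im)
print(px(np.array((.5435,-.2,.048)),"wrist",T))
for m in((.5505,-.1385),(.5352,-.2608),(.4805,-.1919)):print(px(np.array((*m,.012)),"wrist",T))
go(.5435,-.2,.019)
E
```

```text
[327.8386 250.1163]
[220.0458 230.5303]
[433.7739 231.1211]
[326.6279 328.5469]
pos [ 0.5436 -0.2004  0.1059] rot [ 3.1415 -0.0011 -0.1214] t 29.6 grip 0.08506450293197267 0.0 F [0.3855 0.0339 0.3763]  -> total dx dy dz (x0.1m) [-0.0019 -0.0036  0.8687] yaw -0.000245672385668925
```

View pics/w6.png

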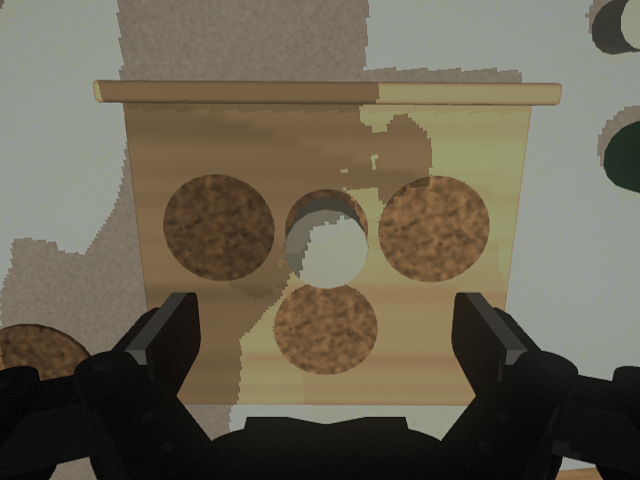

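Pot lid at (327,249). The marks at (219,228), (434,229) and (326,329) all agree with the model to about 1 mm. I'll grasp the pot.

Call:
drive_tool([
  {"dx": 0,"dy": 0,"dz": 0.2,"yaw": 0,"fingers": 0},
  {"dx": 0,"dy": 0,"dz": 0.2,"yaw": 0,"fingers": 0},
  {"dx": 0,"dy": 0,"dz": 0.2,"yaw": 0,"fingers": 0},
  {"dx": 0,"dy": 0,"dz": 0.15,"yaw": 0,"fingers": 0},
  {"dx": 0,"dy": 0,"dz": 0.1,"yaw": 0,"fingers": 0},
  {"dx": 0,"dy": 0,"dz": 0,"yaw": 0,"fingers": 0.3},
  {"dx": 0,"dy": 0,"dz": 0,"yaw": 0,"fingers": 0.4},
  {"dx": 0,"dy": 0,"dz": 0,"yaw": 0,"fingers": 0.45},
  {"dx": 0,"dy": 0,"dz": 0,"yaw": 0,"fingers": 0.5},
  {"dx": 0,"dy": 0,"dz": 0,"yaw": 0,"fingers": 1},
  {"dx": 0,"dy": 0,"dz": 0,"yaw": 0,"fingers": 1},
  {"dx": 0,"dy": 0,"dz": 0,"yaw": 0,"fingers": 1},
  {"dx": 0,"dy": 0,"dz": 0,"yaw": 0,"fingers": 1},
], squeeze=30)

```text
clock: 30.9
position: [0.5435, -0.2004, 0.0206]
tool_rot: [3.141, -0.001, -0.121]
force: [-2.0, 1.2, 7.6]
grip_width: 0.0408
finger_force: 29.2
```

Call:
drive_tool([
  {"dx": 0,"dy": 0,"dz": -0.05,"yaw": 0,"fingers": 1},
  {"dx": 0,"dy": 0,"dz": -0.15,"yaw": 0,"fingers": 1},
  {"dx": 0,"dy": 0,"dz": -0.2,"yaw": 0,"fingers": 1},
  {"dx": 0,"dy": 0,"dz": -0.2,"yaw": 0,"fingers": 1},
  {"dx": 0,"dy": 0,"dz": -0.2,"yaw": 0,"fingers": 1},
  {"dx": -0.107,"dy": -0.192,"dz": 0,"yaw": 0,"fingers": 1},
  {"dx": -0.107,"dy": -0.192,"dz": 0,"yaw": 0,"fingers": 1},
  {"dx": -0.107,"dy": -0.192,"dz": 0,"yaw": 0,"fingers": 1},
  {"dx": -0.107,"dy": -0.192,"dz": 0,"yaw": 0,"fingers": 1},
  {"dx": -0.107,"dy": -0.192,"dz": 0,"yaw": 0,"fingers": 1},
  {"dx": -0.107,"dy": -0.192,"dz": 0,"yaw": 0,"fingers": 1},
  {"dx": -0.107,"dy": -0.192,"dz": 0,"yaw": 0,"fingers": 1},
  {"dx": -0.107,"dy": -0.192,"dz": 0,"yaw": 0,"fingers": 1},
  {"dx": -0.107,"dy": -0.192,"dz": 0,"yaw": 0,"fingers": 1},
  {"dx": -0.107,"dy": -0.192,"dz": 0,"yaw": 0,"fingers": 1},
  {"dx": 0,"dy": 0,"dz": 0,"yaw": 0,"fingers": 1},
  {"dx": 0,"dy": 0,"dz": 0,"yaw": 0,"fingers": 1},
])

```text
clock: 32.6
position: [0.4604, 0.0034, 0.1007]
tool_rot: [-3.141, -0.001, -0.12]
force: [-0.9, -0.0, -1.0]
grip_width: 0.041
finger_force: 30.5
```

```bash
python3 - <<'E'
from h import *
M=np.eye(4);M[:3,:3]=R.from_euler("xyz",[3.1413,.0003,-.123]).as_matrix();M[:3,3]=[.479,-.1922,.2312]
T=M@camera_info("wrist")["hand_eye"]
im=cv2.imread("pics/w2.png");h=cv2.cvtColor(im,cv2.COLOR_BGR2HSV)
mk=cv2.inRange(h,(3,90,20),(20,255,255));mk[:,:60]=0;mk[:,170:]=0;mk[:180]=0;mk[285:]=0
mk=cv2.morphologyEx(mk,cv2.MORPH_OPEN,np.ones((3,3)))
c=max(cv2.findContours(mk,0,1)[0],key=cv2.contourArea);c=cv2.convexHull(c)
e=cv2.fitEllipse(c);print(e,w(*e[0],.004,"wrist",T))
im=cv2.imread("pics/top0.png");h=cv2.cvtColor(im,cv2.COLOR_BGR2HSV)
mk=cv2.inRange(h,(5,90,60),(18,255,220));mk[:200]=0;mk[300:]=0;mk[:,:280]=0;mk[:,335:]=0
c=max(cv2.findContours(mk,0,1)[0],key=cv2.contourArea);e=cv2.fitEllipse(cv2.convexHull(c));print(e,w(*e[0],.004))
go(.460,.003,.0206-.008)
E
```

```text
((114.75045776367188, 232.3197021484375), (83.90328216552734, 96.24720764160156), 122.57946014404297) [0.4616 0.0033 0.004 ]
((308.3356628417969, 251.7783203125), (37.63591766357422, 37.90555953979492), 50.6453742980957) [0.4595 0.004  0.004 ]
pos [0.4604 0.0034 0.1007] rot [-3.1415 -0.0011 -0.1204] t 32.6 grip 0.04096023575480043 30.508357286453247 F [-0.8678 -0.0326 -0.9983]  -> total dx dy dz (x0.1m) [-0.0049  0.005   0.8808] yaw 0.00036745763704388283
```

Both cameras give (0.4605, 0.0035) for the mat, and the tool is already there, so I'll lower the pot.

Call:
drive_tool([
  {"dx": 0,"dy": 0,"dz": 0.1,"yaw": 0,"fingers": 1},
  {"dx": 0,"dy": 0,"dz": 0.2,"yaw": 0,"fingers": 1},
  {"dx": 0,"dy": 0,"dz": 0.2,"yaw": 0,"fingers": 1},
  {"dx": 0,"dy": 0,"dz": 0.15,"yaw": 0,"fingers": 1},
  {"dx": 0,"dy": 0,"dz": 0.1,"yaw": 0,"fingers": 1},
  {"dx": 0,"dy": 0,"dz": 0.06,"yaw": 0,"fingers": 1},
  {"dx": 0,"dy": 0,"dz": 0.03,"yaw": 0,"fingers": 1},
  {"dx": 0,"dy": 0,"dz": 0,"yaw": 0,"fingers": 1},
  {"dx": 0,"dy": 0,"dz": 0,"yaw": 0,"fingers": 1},
])

```text
clock: 33.5
position: [0.4604, 0.0033, 0.0162]
tool_rot: [-3.141, -0.001, -0.121]
force: [0.1, 0.7, -0.6]
grip_width: 0.0407
finger_force: 30.5
```

Call:
drive_tool([
  {"dx": 0,"dy": 0,"dz": 0.02,"yaw": 0,"fingers": 1},
  {"dx": 0,"dy": 0,"dz": 0.01,"yaw": 0,"fingers": 1},
  {"dx": 0,"dy": 0,"dz": 0.01,"yaw": 0,"fingers": 1},
  {"dx": 0,"dy": 0,"dz": 0,"yaw": 0,"fingers": 1},
  {"dx": 0,"dy": 0,"dz": 0,"yaw": 0,"fingers": 1},
])

```text
clock: 34.0
position: [0.4603, 0.0033, 0.0125]
tool_rot: [-3.142, -0.001, -0.121]
force: [-4.0, 0.5, 20.6]
grip_width: 0.041
finger_force: 32.0
```

Call:
drive_tool([
  {"dx": 0,"dy": 0,"dz": -0.012,"yaw": 0,"fingers": 1},
  {"dx": 0,"dy": 0,"dz": 0,"yaw": 0,"fingers": 1},
  {"dx": 0,"dy": 0,"dz": 0,"yaw": 0,"fingers": 0.4},
  {"dx": 0,"dy": 0,"dz": 0,"yaw": 0,"fingers": 0.2},
  {"dx": 0,"dy": 0,"dz": 0,"yaw": 0,"fingers": 0},
  {"dx": 0,"dy": 0,"dz": 0,"yaw": 0,"fingers": 0},
  {"dx": 0,"dy": 0,"dz": 0,"yaw": 0,"fingers": 0},
  {"dx": 0,"dy": 0,"dz": -0.1,"yaw": 0,"fingers": 0},
  {"dx": 0,"dy": 0,"dz": -0.2,"yaw": 0,"fingers": 0},
  {"dx": 0,"dy": 0,"dz": -0.3,"yaw": 0,"fingers": 0},
  {"dx": 0,"dy": 0,"dz": -0.4,"yaw": 0,"fingers": 0},
  {"dx": 0,"dy": 0,"dz": -0.4,"yaw": 0,"fingers": 0},
  {"dx": 0,"dy": 0,"dz": -0.4,"yaw": 0,"fingers": 0},
  {"dx": 0,"dy": 0,"dz": -0.3,"yaw": 0,"fingers": 0},
  {"dx": 0,"dy": 0,"dz": -0.2,"yaw": 0,"fingers": 0},
  {"dx": 0,"dy": 0,"dz": 0,"yaw": 0,"fingers": 0},
])

```text
clock: 35.6
position: [0.461, 0.0034, 0.2461]
tool_rot: [-3.141, -0.005, -0.121]
force: [0.1, 0.2, -1.5]
grip_width: 0.085
finger_force: 0.0
```

Call:
drive_tool([
  {"dx": 0.134,"dy": -0.211,"dz": 0,"yaw": 0,"fingers": 0},
  {"dx": 0.134,"dy": -0.211,"dz": 0,"yaw": 0,"fingers": 0},
  {"dx": 0.134,"dy": -0.211,"dz": 0,"yaw": 0,"fingers": 0},
  {"dx": 0.134,"dy": -0.211,"dz": 0,"yaw": 0,"fingers": 0},
  {"dx": 0.134,"dy": -0.211,"dz": 0,"yaw": 0,"fingers": 0},
  {"dx": 0.134,"dy": -0.211,"dz": 0,"yaw": 0,"fingers": 0},
  {"dx": 0.134,"dy": -0.211,"dz": 0,"yaw": 0,"fingers": 0},
  {"dx": 0.134,"dy": -0.211,"dz": 0,"yaw": 0,"fingers": 0},
  {"dx": 0,"dy": 0,"dz": 0,"yaw": 0,"fingers": 0},
  {"dx": 0,"dy": 0,"dz": 0,"yaw": 0,"fingers": 0},
])

```text
clock: 36.6
position: [0.5864, 0.1578, 0.2423]
tool_rot: [3.141, 0.001, -0.121]
force: [-0.3, -1.2, -0.1]
grip_width: 0.0855
finger_force: 0.0
```

```bash
python3 - <<'E'
from h import *
from workcell import grab_frame
go(.587,.1581,.0951)
cv2.imwrite("pics/w7.png",grab_frame("top")[140:290,130:470].repeat(2,0).repeat(2,1))
E
```

```text
pos [0.5864 0.1578 0.2423] rot [ 3.1409  0.0012 -0.1208] t 36.6 grip 0.0854529432818345 0.0 F [-0.2654 -1.1913 -0.0883]  -> total dx dy dz (x0.1m) [ 0.0074 -0.0044  1.4725] yaw 0.00012202565780850076
```

View pics/w7.png

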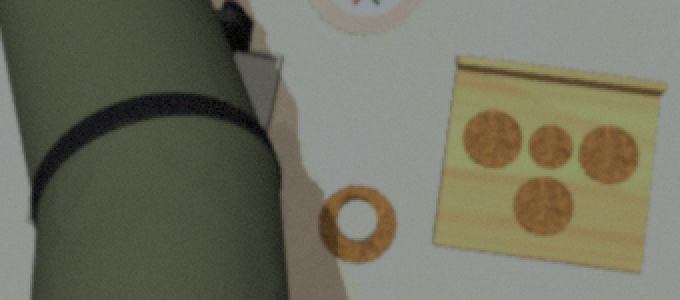

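Top crop: the pot sits centred on the mat, lid (357,219) in mat (358,224), with the offset due to lid height. The stand is empty. Next I regrasp amber in the tray.

Call:
drive_tool([
  {"dx": 0.003,"dy": 0,"dz": 0.2,"yaw": 0,"fingers": 0},
  {"dx": 0,"dy": 0,"dz": 0.3,"yaw": 0,"fingers": 0},
  {"dx": 0,"dy": 0,"dz": 0.3,"yaw": 0,"fingers": 0},
  {"dx": 0,"dy": 0,"dz": 0.3,"yaw": 0,"fingers": 0},
  {"dx": 0,"dy": 0,"dz": 0.2,"yaw": 0,"fingers": 0},
  {"dx": 0,"dy": 0,"dz": 0.16,"yaw": 0,"fingers": 0},
  {"dx": 0,"dy": 0,"dz": 0,"yaw": 0,"fingers": 0},
  {"dx": 0,"dy": 0,"dz": 0,"yaw": 0,"fingers": 0.3},
  {"dx": 0,"dy": 0,"dz": 0,"yaw": 0,"fingers": 0.5},
  {"dx": 0,"dy": 0,"dz": 0,"yaw": 0,"fingers": 0.6},
  {"dx": 0,"dy": 0,"dz": 0,"yaw": 0,"fingers": 0.65},
  {"dx": 0,"dy": 0,"dz": 0,"yaw": 0,"fingers": 1},
  {"dx": 0,"dy": 0,"dz": 0,"yaw": 0,"fingers": 1},
  {"dx": 0,"dy": 0,"dz": 0,"yaw": 0,"fingers": 1},
  {"dx": 0,"dy": 0,"dz": 0,"yaw": 0,"fingers": 1},
  {"dx": 0,"dy": 0,"dz": 0,"yaw": 0,"fingers": 1},
], squeeze=40)

```text
clock: 38.25
position: [0.5876, 0.1578, 0.0977]
tool_rot: [-3.141, -0.001, -0.122]
force: [-0.3, -1.4, 6.7]
grip_width: 0.0262
finger_force: 38.9
```

Call:
drive_tool([
  {"dx": 0,"dy": 0,"dz": -0.05,"yaw": 0,"fingers": 1},
  {"dx": 0,"dy": 0,"dz": -0.15,"yaw": 0,"fingers": 1},
  {"dx": 0,"dy": 0,"dz": -0.2,"yaw": 0,"fingers": 1},
  {"dx": 0,"dy": 0,"dz": -0.2,"yaw": 0,"fingers": 1},
  {"dx": 0,"dy": 0,"dz": -0.2,"yaw": 0,"fingers": 1},
  {"dx": 0,"dy": 0,"dz": -0.2,"yaw": 0,"fingers": 1},
  {"dx": 0,"dy": 0,"dz": -0.2,"yaw": 0,"fingers": 1},
  {"dx": 0,"dy": 0,"dz": -0.2,"yaw": 0,"fingers": 1},
  {"dx": 0,"dy": 0,"dz": -0.1,"yaw": 0,"fingers": 1},
  {"dx": 0,"dy": 0,"dz": 0,"yaw": 0,"fingers": 1},
])

```text
clock: 39.25
position: [0.5877, 0.158, 0.2488]
tool_rot: [-3.14, -0.002, -0.121]
force: [0.2, 0.8, -1.4]
grip_width: 0.0258
finger_force: 39.4
```

```bash
python3 -c "
from h import *
go(.536,-.261,.1031)"
```

```text
pos [0.5877 0.158  0.2488] rot [-3.1405 -0.0023 -0.1213] t 39.25 grip 0.025823617442723792 39.41890239715576 F [ 0.2267  0.7541 -1.394 ]  -> total dx dy dz (x0.1m) [-0.0098  4.2239  1.4519] yaw -0.0002183056061669938
```

Call:
drive_tool([
  {"dx": 0,"dy": 0.12,"dz": 0,"yaw": 0,"fingers": 1},
  {"dx": 0,"dy": 0.2,"dz": 0,"yaw": 0,"fingers": 1},
  {"dx": 0,"dy": 0.25,"dz": 0,"yaw": 0,"fingers": 1},
  {"dx": 0,"dy": 0.25,"dz": 0,"yaw": 0,"fingers": 1},
  {"dx": 0,"dy": 0.25,"dz": 0,"yaw": 0,"fingers": 1},
  {"dx": 0,"dy": 0.25,"dz": 0,"yaw": 0,"fingers": 1},
  {"dx": 0,"dy": 0.25,"dz": 0,"yaw": 0,"fingers": 1},
  {"dx": 0,"dy": 0.25,"dz": 0,"yaw": 0,"fingers": 1},
  {"dx": 0,"dy": 0.25,"dz": 0,"yaw": 0,"fingers": 1},
  {"dx": 0,"dy": 0.25,"dz": 0,"yaw": 0,"fingers": 1},
  {"dx": 0,"dy": 0.25,"dz": 0,"yaw": 0,"fingers": 1},
  {"dx": 0,"dy": 0.25,"dz": 0,"yaw": 0,"fingers": 1},
  {"dx": 0,"dy": 0.25,"dz": 0,"yaw": 0,"fingers": 1},
  {"dx": 0,"dy": 0.25,"dz": 0,"yaw": 0,"fingers": 1},
  {"dx": 0,"dy": 0.25,"dz": 0,"yaw": 0,"fingers": 1},
  {"dx": 0,"dy": 0.25,"dz": 0,"yaw": 0,"fingers": 1},
  {"dx": 0,"dy": 0.25,"dz": 0,"yaw": 0,"fingers": 1},
  {"dx": 0,"dy": 0.15,"dz": 0,"yaw": 0,"fingers": 1},
  {"dx": 0,"dy": 0,"dz": 0.1,"yaw": 0,"fingers": 1},
  {"dx": 0,"dy": 0,"dz": 0,"yaw": 0,"fingers": 1},
])

```text
clock: 41.25
position: [0.5353, -0.2603, 0.2351]
tool_rot: [-3.14, 0.003, -0.121]
force: [-0.3, 1.4, -2.0]
grip_width: 0.0256
finger_force: 39.5
```

Call:
drive_tool([
  {"dx": 0,"dy": 0,"dz": 0.2,"yaw": 0,"fingers": 1},
  {"dx": 0,"dy": 0,"dz": 0.2,"yaw": 0,"fingers": 1},
  {"dx": 0,"dy": 0,"dz": 0.2,"yaw": 0,"fingers": 1},
  {"dx": 0,"dy": 0,"dz": 0.2,"yaw": 0,"fingers": 1},
  {"dx": 0,"dy": 0,"dz": 0.2,"yaw": 0,"fingers": 1},
  {"dx": 0,"dy": 0,"dz": 0.15,"yaw": 0,"fingers": 1},
  {"dx": 0,"dy": 0,"dz": 0.05,"yaw": 0,"fingers": 1},
  {"dx": 0,"dy": 0,"dz": 0,"yaw": 0,"fingers": 1},
  {"dx": 0,"dy": 0,"dz": 0,"yaw": 0,"fingers": 1},
])

```text
clock: 42.15
position: [0.5366, -0.261, 0.1177]
tool_rot: [3.141, -0.001, -0.121]
force: [0.2, -0.6, -0.3]
grip_width: 0.026
finger_force: 39.5
```

Call:
drive_tool([
  {"dx": 0,"dy": 0,"dz": 0.05,"yaw": 0,"fingers": 1},
  {"dx": 0,"dy": 0,"dz": 0.03,"yaw": 0,"fingers": 1},
  {"dx": 0,"dy": 0,"dz": 0.02,"yaw": 0,"fingers": 1},
  {"dx": 0,"dy": 0,"dz": 0.01,"yaw": 0,"fingers": 1},
  {"dx": 0,"dy": 0,"dz": 0,"yaw": 0,"fingers": 1},
  {"dx": 0,"dy": 0,"dz": 0,"yaw": 0,"fingers": 1},
])

```text
clock: 42.75
position: [0.5362, -0.261, 0.1061]
tool_rot: [-3.142, -0.0, -0.121]
force: [-0.0, -0.2, -1.4]
grip_width: 0.0254
finger_force: 39.6
```

Call:
drive_tool([
  {"dx": 0,"dy": 0,"dz": 0.01,"yaw": 0,"fingers": 1},
  {"dx": 0,"dy": 0,"dz": 0,"yaw": 0,"fingers": 1},
  {"dx": 0,"dy": 0,"dz": 0,"yaw": 0,"fingers": 1},
])

```text
clock: 43.05
position: [0.5365, -0.2613, 0.1057]
tool_rot: [3.141, -0.001, -0.121]
force: [-1.4, -0.3, 6.8]
grip_width: 0.0259
finger_force: 40.3
```

Call:
drive_tool([
  {"dx": 0,"dy": 0,"dz": 0,"yaw": 0,"fingers": 0.55},
  {"dx": 0,"dy": 0,"dz": 0,"yaw": 0,"fingers": 0.2},
  {"dx": 0,"dy": 0,"dz": 0,"yaw": 0,"fingers": 0},
  {"dx": 0,"dy": 0,"dz": 0,"yaw": 0,"fingers": 0},
  {"dx": 0,"dy": 0,"dz": 0,"yaw": 0,"fingers": 0},
  {"dx": 0,"dy": 0,"dz": -0.1,"yaw": 0,"fingers": 0},
  {"dx": 0,"dy": 0,"dz": -0.2,"yaw": 0,"fingers": 0},
  {"dx": 0,"dy": 0,"dz": -0.3,"yaw": 0,"fingers": 0},
  {"dx": 0,"dy": 0,"dz": -0.3,"yaw": 0,"fingers": 0},
  {"dx": 0,"dy": 0,"dz": -0.3,"yaw": 0,"fingers": 0},
  {"dx": 0,"dy": 0,"dz": -0.1,"yaw": 0,"fingers": 0},
  {"dx": 0,"dy": 0,"dz": 0,"yaw": 0,"fingers": 0},
])

```text
clock: 44.25
position: [0.5367, -0.2613, 0.2369]
tool_rot: [3.141, -0.003, -0.121]
force: [-0.1, 0.6, -0.6]
grip_width: 0.0848
finger_force: 0.0
```

Call:
drive_tool([
  {"dx": -0.029,"dy": -0.357,"dz": 0,"yaw": 0,"fingers": 0},
  {"dx": -0.029,"dy": -0.357,"dz": 0,"yaw": 0,"fingers": 0},
  {"dx": -0.029,"dy": -0.357,"dz": 0,"yaw": 0,"fingers": 0},
  {"dx": -0.029,"dy": -0.357,"dz": 0,"yaw": 0,"fingers": 0},
  {"dx": -0.029,"dy": -0.357,"dz": 0,"yaw": 0,"fingers": 0},
  {"dx": -0.029,"dy": -0.357,"dz": 0,"yaw": 0,"fingers": 0},
  {"dx": -0.029,"dy": -0.357,"dz": 0,"yaw": 0,"fingers": 0},
  {"dx": -0.029,"dy": -0.357,"dz": 0,"yaw": 0,"fingers": 0},
  {"dx": -0.029,"dy": -0.357,"dz": 0,"yaw": 0,"fingers": 0},
  {"dx": -0.029,"dy": -0.357,"dz": 0,"yaw": 0,"fingers": 0},
  {"dx": -0.029,"dy": -0.357,"dz": 0,"yaw": 0,"fingers": 0},
  {"dx": -0.029,"dy": -0.357,"dz": 0,"yaw": 0,"fingers": 0},
  {"dx": -0.029,"dy": -0.357,"dz": 0,"yaw": 0,"fingers": 0},
  {"dx": -0.029,"dy": -0.357,"dz": 0,"yaw": 0,"fingers": 0},
  {"dx": -0.029,"dy": -0.357,"dz": 0,"yaw": 0,"fingers": 0},
  {"dx": 0,"dy": 0,"dz": 0,"yaw": 0,"fingers": 0},
  {"dx": 0,"dy": 0,"dz": 0,"yaw": 0,"fingers": 0},
  {"dx": 0,"dy": 0,"dz": 0,"yaw": 0,"fingers": 0},
])

```text
clock: 46.05
position: [0.5577, 0.2747, 0.2343]
tool_rot: [3.14, 0.001, -0.122]
force: [0.1, -0.9, 0.2]
grip_width: 0.0851
finger_force: 0.0
```

```bash
python3 -c "
from h import *
go(.5579,.2755,.0886)"
```

```text
pos [0.5577 0.2747 0.2343] rot [ 3.1404  0.0007 -0.1223] t 46.05 grip 0.0850924035010171 0.0 F [ 0.144  -0.9483  0.1995]  -> total dx dy dz (x0.1m) [ 0.0017 -0.0101  1.4566] yaw -0.0007976100879034064
```

Call:
drive_tool([
  {"dx": 0,"dy": -0.005,"dz": 0.2,"yaw": 0,"fingers": 0},
  {"dx": 0,"dy": 0,"dz": 0.3,"yaw": 0,"fingers": 0},
  {"dx": 0,"dy": 0,"dz": 0.3,"yaw": 0,"fingers": 0},
  {"dx": 0,"dy": 0,"dz": 0.3,"yaw": 0,"fingers": 0},
  {"dx": 0,"dy": 0,"dz": 0.2,"yaw": 0,"fingers": 0},
  {"dx": 0,"dy": 0,"dz": 0.15,"yaw": 0,"fingers": 0},
  {"dx": 0,"dy": 0,"dz": 0,"yaw": 0,"fingers": 0},
  {"dx": 0,"dy": 0,"dz": 0,"yaw": 0,"fingers": 0.3},
  {"dx": 0,"dy": 0,"dz": 0,"yaw": 0,"fingers": 0.5},
  {"dx": 0,"dy": 0,"dz": 0,"yaw": 0,"fingers": 0.55},
  {"dx": 0,"dy": 0,"dz": 0,"yaw": 0,"fingers": 0.6},
  {"dx": 0,"dy": 0,"dz": 0,"yaw": 0,"fingers": 1},
  {"dx": 0,"dy": 0,"dz": 0,"yaw": 0,"fingers": 1},
  {"dx": 0,"dy": 0,"dz": 0,"yaw": 0,"fingers": 1},
  {"dx": 0,"dy": 0,"dz": 0,"yaw": 0,"fingers": 1},
  {"dx": 0,"dy": 0,"dz": 0,"yaw": 0,"fingers": 1},
], squeeze=40)

```text
clock: 47.65
position: [0.5582, 0.2762, 0.0908]
tool_rot: [-3.141, -0.001, -0.121]
force: [-1.3, -2.1, 7.7]
grip_width: 0.0322
finger_force: 39.1
```

Call:
drive_tool([
  {"dx": 0,"dy": 0,"dz": -0.05,"yaw": 0,"fingers": 1},
  {"dx": 0,"dy": 0,"dz": -0.15,"yaw": 0,"fingers": 1},
  {"dx": 0,"dy": 0,"dz": -0.2,"yaw": 0,"fingers": 1},
  {"dx": 0,"dy": 0,"dz": -0.2,"yaw": 0,"fingers": 1},
  {"dx": 0,"dy": 0,"dz": -0.2,"yaw": 0,"fingers": 1},
  {"dx": 0,"dy": 0,"dz": -0.2,"yaw": 0,"fingers": 1},
  {"dx": 0,"dy": 0,"dz": -0.2,"yaw": 0,"fingers": 1},
  {"dx": 0,"dy": 0,"dz": -0.2,"yaw": 0,"fingers": 1},
  {"dx": 0,"dy": 0,"dz": -0.1,"yaw": 0,"fingers": 1},
  {"dx": 0,"dy": 0,"dz": 0,"yaw": 0,"fingers": 1},
])

```text
clock: 48.65
position: [0.5583, 0.2766, 0.2418]
tool_rot: [-3.14, -0.002, -0.121]
force: [-0.0, 0.3, -1.1]
grip_width: 0.0322
finger_force: 39.8
```

```bash
python3 -c "
from h import *
go(.552,-.139,.0965)"
```

```text
pos [0.5583 0.2766 0.2418] rot [-3.14   -0.0021 -0.1213] t 48.65 grip 0.03220627957304725 39.81605350971222 F [-0.0147  0.2714 -1.0646]  -> total dx dy dz (x0.1m) [0.4372 4.1354 1.4477] yaw -0.0002077068904693907
```

Call:
drive_tool([
  {"dx": 0.0243,"dy": 0.12,"dz": 0,"yaw": 0,"fingers": 1},
  {"dx": 0.0243,"dy": 0.2,"dz": 0,"yaw": 0,"fingers": 1},
  {"dx": 0.0243,"dy": 0.25,"dz": 0,"yaw": 0,"fingers": 1},
  {"dx": 0.0243,"dy": 0.25,"dz": 0,"yaw": 0,"fingers": 1},
  {"dx": 0.0243,"dy": 0.25,"dz": 0,"yaw": 0,"fingers": 1},
  {"dx": 0.0243,"dy": 0.25,"dz": 0,"yaw": 0,"fingers": 1},
  {"dx": 0.0243,"dy": 0.25,"dz": 0,"yaw": 0,"fingers": 1},
  {"dx": 0.0243,"dy": 0.25,"dz": 0,"yaw": 0,"fingers": 1},
  {"dx": 0.0243,"dy": 0.25,"dz": 0,"yaw": 0,"fingers": 1},
  {"dx": 0.0243,"dy": 0.25,"dz": 0,"yaw": 0,"fingers": 1},
  {"dx": 0.0243,"dy": 0.25,"dz": 0,"yaw": 0,"fingers": 1},
  {"dx": 0.0243,"dy": 0.25,"dz": 0,"yaw": 0,"fingers": 1},
  {"dx": 0.0243,"dy": 0.25,"dz": 0,"yaw": 0,"fingers": 1},
  {"dx": 0.0243,"dy": 0.25,"dz": 0,"yaw": 0,"fingers": 1},
  {"dx": 0.0243,"dy": 0.25,"dz": 0,"yaw": 0,"fingers": 1},
  {"dx": 0.0243,"dy": 0.25,"dz": 0,"yaw": 0,"fingers": 1},
  {"dx": 0.0243,"dy": 0.2,"dz": 0,"yaw": 0,"fingers": 1},
  {"dx": 0.0243,"dy": 0.115,"dz": 0,"yaw": 0,"fingers": 1},
  {"dx": 0,"dy": 0,"dz": 0.1,"yaw": 0,"fingers": 1},
  {"dx": 0,"dy": 0,"dz": 0,"yaw": 0,"fingers": 1},
])

```text
clock: 50.65
position: [0.5502, -0.1391, 0.2283]
tool_rot: [-3.141, 0.002, -0.121]
force: [-0.3, -0.0, -2.4]
grip_width: 0.032
finger_force: 39.9
```

Call:
drive_tool([
  {"dx": 0,"dy": 0,"dz": 0.2,"yaw": 0,"fingers": 1},
  {"dx": 0,"dy": 0,"dz": 0.2,"yaw": 0,"fingers": 1},
  {"dx": 0,"dy": 0,"dz": 0.2,"yaw": 0,"fingers": 1},
  {"dx": 0,"dy": 0,"dz": 0.2,"yaw": 0,"fingers": 1},
  {"dx": 0,"dy": 0,"dz": 0.2,"yaw": 0,"fingers": 1},
  {"dx": 0,"dy": 0,"dz": 0.15,"yaw": 0,"fingers": 1},
  {"dx": 0,"dy": 0,"dz": 0.05,"yaw": 0,"fingers": 1},
  {"dx": 0,"dy": 0,"dz": 0,"yaw": 0,"fingers": 1},
  {"dx": 0,"dy": 0,"dz": 0,"yaw": 0,"fingers": 1},
])

```text
clock: 51.55
position: [0.5515, -0.1391, 0.1106]
tool_rot: [-3.141, -0.001, -0.121]
force: [0.4, -0.8, -1.2]
grip_width: 0.0319
finger_force: 39.9
```

Call:
drive_tool([
  {"dx": 0,"dy": 0,"dz": 0.05,"yaw": 0,"fingers": 1},
  {"dx": 0,"dy": 0,"dz": 0.03,"yaw": 0,"fingers": 1},
  {"dx": 0,"dy": 0,"dz": 0.02,"yaw": 0,"fingers": 1},
  {"dx": 0,"dy": 0,"dz": 0.01,"yaw": 0,"fingers": 1},
  {"dx": 0,"dy": 0,"dz": 0,"yaw": 0,"fingers": 1},
  {"dx": 0,"dy": 0,"dz": 0,"yaw": 0,"fingers": 1},
])

```text
clock: 52.15
position: [0.5512, -0.1395, 0.099]
tool_rot: [-3.142, -0.0, -0.121]
force: [0.0, 0.5, -1.1]
grip_width: 0.0319
finger_force: 39.9
```

Call:
drive_tool([
  {"dx": 0,"dy": 0,"dz": 0.01,"yaw": 0,"fingers": 1},
  {"dx": 0,"dy": 0,"dz": 0,"yaw": 0,"fingers": 1},
  {"dx": 0,"dy": 0,"dz": 0,"yaw": 0,"fingers": 1},
])

```text
clock: 52.45
position: [0.5516, -0.1397, 0.0987]
tool_rot: [3.141, -0.001, -0.122]
force: [-2.5, -0.7, 10.7]
grip_width: 0.0321
finger_force: 40.8
```

Call:
drive_tool([
  {"dx": 0,"dy": 0,"dz": 0,"yaw": 0,"fingers": 0.5},
  {"dx": 0,"dy": 0,"dz": 0,"yaw": 0,"fingers": 0.2},
  {"dx": 0,"dy": 0,"dz": 0,"yaw": 0,"fingers": 0},
  {"dx": 0,"dy": 0,"dz": 0,"yaw": 0,"fingers": 0},
  {"dx": 0,"dy": 0,"dz": 0,"yaw": 0,"fingers": 0},
  {"dx": 0,"dy": 0,"dz": -0.1,"yaw": 0,"fingers": 0},
  {"dx": 0,"dy": 0,"dz": -0.2,"yaw": 0,"fingers": 0},
  {"dx": 0,"dy": 0,"dz": -0.3,"yaw": 0,"fingers": 0},
  {"dx": 0,"dy": 0,"dz": -0.3,"yaw": 0,"fingers": 0},
  {"dx": 0,"dy": 0,"dz": -0.3,"yaw": 0,"fingers": 0},
  {"dx": 0,"dy": 0,"dz": -0.1,"yaw": 0,"fingers": 0},
  {"dx": 0,"dy": 0,"dz": 0,"yaw": 0,"fingers": 0},
])

```text
clock: 53.65
position: [0.5518, -0.1396, 0.2298]
tool_rot: [3.141, -0.003, -0.121]
force: [-0.0, -0.3, -1.0]
grip_width: 0.0853
finger_force: 0.0
```

Call:
drive_tool([
  {"dx": -0.101,"dy": -0.307,"dz": 0,"yaw": 0,"fingers": 0},
  {"dx": -0.101,"dy": -0.307,"dz": 0,"yaw": 0,"fingers": 0},
  {"dx": -0.101,"dy": -0.307,"dz": 0,"yaw": 0,"fingers": 0},
  {"dx": -0.101,"dy": -0.307,"dz": 0,"yaw": 0,"fingers": 0},
  {"dx": -0.101,"dy": -0.307,"dz": 0,"yaw": 0,"fingers": 0},
  {"dx": -0.101,"dy": -0.307,"dz": 0,"yaw": 0,"fingers": 0},
  {"dx": -0.101,"dy": -0.307,"dz": 0,"yaw": 0,"fingers": 0},
  {"dx": -0.101,"dy": -0.307,"dz": 0,"yaw": 0,"fingers": 0},
  {"dx": -0.101,"dy": -0.307,"dz": 0,"yaw": 0,"fingers": 0},
  {"dx": -0.101,"dy": -0.307,"dz": 0,"yaw": 0,"fingers": 0},
  {"dx": 0,"dy": 0,"dz": 0,"yaw": 0,"fingers": 0},
  {"dx": 0,"dy": 0,"dz": 0,"yaw": 0,"fingers": 0},
  {"dx": 0,"dy": 0,"dz": 0,"yaw": 0,"fingers": 0},
])

```text
clock: 54.95
position: [0.4881, 0.1765, 0.2274]
tool_rot: [3.141, 0.001, -0.122]
force: [0.7, -0.4, 1.0]
grip_width: 0.085
finger_force: 0.0
```

```bash
python3 -c "
from h import *
go(.4886,.1772,.0846)"
```

```text
pos [0.4881 0.1765 0.2274] rot [ 3.1408  0.0007 -0.1223] t 54.95 grip 0.08502708081102597 0.0 F [ 0.689  -0.3994  0.9699]  -> total dx dy dz (x0.1m) [ 0.0052 -0.009   1.4282] yaw -0.000824325818266838
```

Call:
drive_tool([
  {"dx": 0,"dy": -0.005,"dz": 0.2,"yaw": 0,"fingers": 0},
  {"dx": 0,"dy": 0,"dz": 0.3,"yaw": 0,"fingers": 0},
  {"dx": 0,"dy": 0,"dz": 0.3,"yaw": 0,"fingers": 0},
  {"dx": 0,"dy": 0,"dz": 0.3,"yaw": 0,"fingers": 0},
  {"dx": 0,"dy": 0,"dz": 0.2,"yaw": 0,"fingers": 0},
  {"dx": 0,"dy": 0,"dz": 0.12,"yaw": 0,"fingers": 0},
  {"dx": 0,"dy": 0,"dz": 0,"yaw": 0,"fingers": 0},
  {"dx": 0,"dy": 0,"dz": 0,"yaw": 0,"fingers": 0.2},
  {"dx": 0,"dy": 0,"dz": 0,"yaw": 0,"fingers": 0.3},
  {"dx": 0,"dy": 0,"dz": 0,"yaw": 0,"fingers": 0.5},
  {"dx": 0,"dy": 0,"dz": 0,"yaw": 0,"fingers": 1},
  {"dx": 0,"dy": 0,"dz": 0,"yaw": 0,"fingers": 1},
  {"dx": 0,"dy": 0,"dz": 0,"yaw": 0,"fingers": 1},
  {"dx": 0,"dy": 0,"dz": 0,"yaw": 0,"fingers": 1},
  {"dx": 0,"dy": 0,"dz": 0,"yaw": 0,"fingers": 1},
  {"dx": 0,"dy": 0,"dz": 0,"yaw": 0,"fingers": 1},
], squeeze=40)

```text
clock: 56.55
position: [0.4889, 0.178, 0.0873]
tool_rot: [-3.141, -0.002, -0.122]
force: [-0.7, -2.9, 8.4]
grip_width: 0.055
finger_force: 40.5
```

Call:
drive_tool([
  {"dx": 0,"dy": 0,"dz": -0.05,"yaw": 0,"fingers": 1},
  {"dx": 0,"dy": 0,"dz": -0.15,"yaw": 0,"fingers": 1},
  {"dx": 0,"dy": 0,"dz": -0.2,"yaw": 0,"fingers": 1},
  {"dx": 0,"dy": 0,"dz": -0.2,"yaw": 0,"fingers": 1},
  {"dx": 0,"dy": 0,"dz": -0.2,"yaw": 0,"fingers": 1},
  {"dx": 0,"dy": 0,"dz": -0.2,"yaw": 0,"fingers": 1},
  {"dx": 0,"dy": 0,"dz": -0.2,"yaw": 0,"fingers": 1},
  {"dx": 0,"dy": 0,"dz": -0.2,"yaw": 0,"fingers": 1},
  {"dx": 0,"dy": 0,"dz": -0.2,"yaw": 0,"fingers": 1},
  {"dx": 0,"dy": 0,"dz": -0.1,"yaw": 0,"fingers": 1},
  {"dx": 0,"dy": 0,"dz": 0,"yaw": 0,"fingers": 1},
])

```text
clock: 57.65
position: [0.4886, 0.1782, 0.2573]
tool_rot: [-3.14, -0.002, -0.121]
force: [-0.4, 1.2, -3.3]
grip_width: 0.0547
finger_force: 43.1
```

```bash
python3 -c "
from h import *
go(.4808,-.1919,.0926)"
```

```text
pos [0.4886 0.1782 0.2573] rot [-3.1405 -0.0019 -0.1213] t 57.65 grip 0.05468158612484047 43.11550192109166 F [-0.4243  1.1772 -3.3396]  -> total dx dy dz (x0.1m) [0.3678 3.6848 1.6431] yaw -0.00021301915025967333
```

Call:
drive_tool([
  {"dx": 0.023,"dy": 0.1,"dz": 0,"yaw": 0,"fingers": 1},
  {"dx": 0.023,"dy": 0.2,"dz": 0,"yaw": 0,"fingers": 1},
  {"dx": 0.023,"dy": 0.25,"dz": 0,"yaw": 0,"fingers": 1},
  {"dx": 0.023,"dy": 0.25,"dz": 0,"yaw": 0,"fingers": 1},
  {"dx": 0.023,"dy": 0.25,"dz": 0,"yaw": 0,"fingers": 1},
  {"dx": 0.023,"dy": 0.25,"dz": 0,"yaw": 0,"fingers": 1},
  {"dx": 0.023,"dy": 0.25,"dz": 0,"yaw": 0,"fingers": 1},
  {"dx": 0.023,"dy": 0.25,"dz": 0,"yaw": 0,"fingers": 1},
  {"dx": 0.023,"dy": 0.25,"dz": 0,"yaw": 0,"fingers": 1},
  {"dx": 0.023,"dy": 0.25,"dz": 0,"yaw": 0,"fingers": 1},
  {"dx": 0.023,"dy": 0.25,"dz": 0,"yaw": 0,"fingers": 1},
  {"dx": 0.023,"dy": 0.25,"dz": 0,"yaw": 0,"fingers": 1},
  {"dx": 0.023,"dy": 0.25,"dz": 0,"yaw": 0,"fingers": 1},
  {"dx": 0.023,"dy": 0.25,"dz": 0,"yaw": 0,"fingers": 1},
  {"dx": 0.023,"dy": 0.25,"dz": 0,"yaw": 0,"fingers": 1},
  {"dx": 0.023,"dy": 0.135,"dz": 0,"yaw": 0,"fingers": 1},
  {"dx": 0,"dy": 0,"dz": 0,"yaw": 0,"fingers": 1},
  {"dx": 0,"dy": 0,"dz": 0,"yaw": 0,"fingers": 1},
  {"dx": 0,"dy": 0,"dz": 0,"yaw": 0,"fingers": 1},
])

```text
clock: 59.55
position: [0.4801, -0.1913, 0.2557]
tool_rot: [-3.141, 0.0, -0.12]
force: [-0.0, 0.2, -2.9]
grip_width: 0.0549
finger_force: 43.1
```

Call:
drive_tool([
  {"dx": 0,"dy": 0,"dz": 0.1,"yaw": 0,"fingers": 1},
  {"dx": 0,"dy": 0,"dz": 0.2,"yaw": 0,"fingers": 1},
  {"dx": 0,"dy": 0,"dz": 0.2,"yaw": 0,"fingers": 1},
  {"dx": 0,"dy": 0,"dz": 0.2,"yaw": 0,"fingers": 1},
  {"dx": 0,"dy": 0,"dz": 0.2,"yaw": 0,"fingers": 1},
  {"dx": 0,"dy": 0,"dz": 0.2,"yaw": 0,"fingers": 1},
  {"dx": 0,"dy": 0,"dz": 0.2,"yaw": 0,"fingers": 1},
  {"dx": 0,"dy": 0,"dz": 0.15,"yaw": 0,"fingers": 1},
  {"dx": 0,"dy": 0,"dz": 0.05,"yaw": 0,"fingers": 1},
  {"dx": 0,"dy": 0,"dz": 0,"yaw": 0,"fingers": 1},
  {"dx": 0,"dy": 0,"dz": 0,"yaw": 0,"fingers": 1},
])

```text
clock: 60.65
position: [0.4804, -0.1921, 0.1064]
tool_rot: [3.142, -0.001, -0.121]
force: [0.3, -0.3, -2.3]
grip_width: 0.0547
finger_force: 43.2
```

Call:
drive_tool([
  {"dx": 0.003,"dy": 0,"dz": 0.05,"yaw": 0,"fingers": 1},
  {"dx": 0,"dy": 0,"dz": 0.03,"yaw": 0,"fingers": 1},
  {"dx": 0,"dy": 0,"dz": 0.02,"yaw": 0,"fingers": 1},
  {"dx": 0,"dy": 0,"dz": 0.01,"yaw": 0,"fingers": 1},
  {"dx": 0,"dy": 0,"dz": 0,"yaw": 0,"fingers": 1},
  {"dx": 0,"dy": 0,"dz": 0,"yaw": 0,"fingers": 1},
])

```text
clock: 61.25
position: [0.4806, -0.1924, 0.0953]
tool_rot: [3.142, -0.001, -0.121]
force: [-0.9, -0.1, 4.7]
grip_width: 0.0547
finger_force: 43.7
```

Contact, so I release, back off and rise clear for a final look.

Call:
drive_tool([
  {"dx": 0,"dy": 0,"dz": 0,"yaw": 0,"fingers": 0.25},
  {"dx": 0,"dy": 0,"dz": 0,"yaw": 0,"fingers": 0.1},
  {"dx": 0,"dy": 0,"dz": 0,"yaw": 0,"fingers": 0},
  {"dx": 0,"dy": 0,"dz": 0,"yaw": 0,"fingers": 0},
  {"dx": 0,"dy": 0,"dz": 0,"yaw": 0,"fingers": 0},
  {"dx": 0,"dy": 0,"dz": -0.1,"yaw": 0,"fingers": 0},
  {"dx": 0,"dy": 0,"dz": -0.2,"yaw": 0,"fingers": 0},
  {"dx": 0,"dy": 0,"dz": -0.3,"yaw": 0,"fingers": 0},
  {"dx": 0,"dy": 0,"dz": -0.3,"yaw": 0,"fingers": 0},
  {"dx": 0,"dy": 0,"dz": -0.3,"yaw": 0,"fingers": 0},
  {"dx": 0,"dy": 0,"dz": -0.2,"yaw": 0,"fingers": 0},
  {"dx": 0,"dy": 0,"dz": 0,"yaw": 0,"fingers": 0},
  {"dx": 0,"dy": 0,"dz": 0,"yaw": 0,"fingers": 0},
  {"dx": 0,"dy": 0,"dz": 0,"yaw": 0,"fingers": 0},
])

```text
clock: 62.65
position: [0.48, -0.1921, 0.2345]
tool_rot: [-3.141, 0.001, -0.121]
force: [-0.0, -0.0, -0.3]
grip_width: 0.0855
finger_force: 0.0
```

```bash
python3 - <<'E'
from h import *
from workcell import grab_frame
T=wristT();im=grab_frame("wrist");go(.479,-.192,.231)
for k,p in dict(jar=(.4788,-.1923,.122),sq=(.5495,-.1378,.13),amber=(.5342,-.261,.137)).items():print(k,px(np.array(p),"wrist",T))
cv2.imwrite("pics/w8.png",np.hstack([im,grab_frame("side")])[:,:,:] if 0 else cv2.resize(np.vstack([im[:300],grab_frame("side")[130:430]]),(640,600)))
E
```

```text
pos [ 0.48   -0.1921  0.2343] rot [-3.1414  0.0013 -0.1212] t 62.7 grip 0.08522322754465558 0.0 F [ 0.8838 -0.8227 -0.39  ]  -> total dx dy dz (x0.1m) [-0.0101 -0.0002  0.0333] yaw -0.000145546249806457
jar [328.1856 223.2323]
sq [216.9433 117.9576]
amber [441.1291 118.8866]
```

View pics/w8.png

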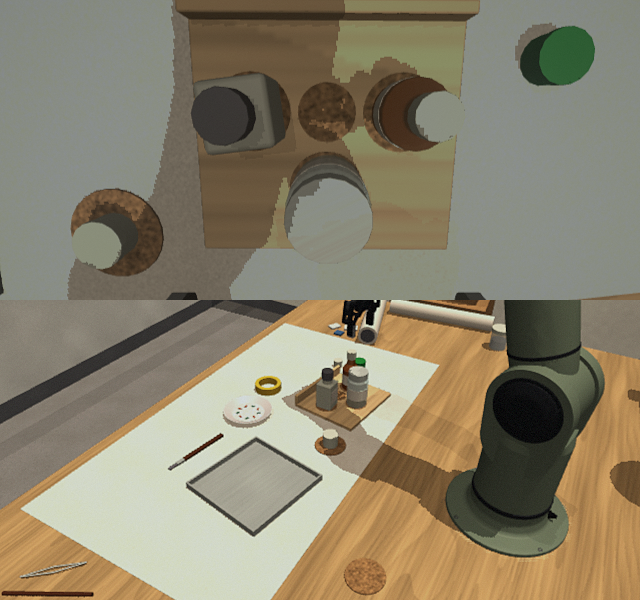

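Final view: jar (328,221), square (223,116) and amber (438,116) are upright on their marks within about 1–2 mm. The pot is centred on the mat, and the plate, tape and brush are where they were.

```bash
python3 -c "
from workcell import workorder
print(workorder.job_done())"
```

```text
the job is handed in; nothing more can be done
None
```

I handed in the job at about 63 s: the low pot stands on the middle of the cork mat, and the amber bottle, square bottle and jar are back upright on their starting spots (within about 2 mm by camera); no verdict was returned.

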